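# Stack the finished parts bins at the gated station

## Robot

A 7-joint arm with a two-finger parallel gripper is mounted at the origin on the work surface. World frame = base frame: x ahead of the robot, y to its left, z up, the work surface at z = 0. Lengths are in m, angles in rad, forces in N, time in s.
With the tool pointing down it reaches from about 0.4 to 0.85 m from the base axis. Payload 4.5 kg.
Tool frame: the origin (TCP) lies between the finger pads; the fingertips stand 19 mm ahead of it and the grasp point (between the pads) is the TCP (r.nose_length is the distance from the TCP to the fingertips, in m); z points along the fingers, x is the direction in which the jaws open and shut, and the axes are right-handed (so a half turn about z gives the same grasp; the last joint's range is limited). The gripper opens to 88 mm and grips with 3 to 60 N. Pads are 18 mm wide; open, the fingers measure 123 mm over their backs; the gripper's body (75 mm by 187 mm) begins 45 mm behind the grasp point.
Start: joints at [1.375, 0.689, -0.195, 1.565, 0.157, 0.902, -0.215], TCP at [0.142, -0.609, 0.258] pointing down, gripper open.
Joint ranges: [-3.01, 3.01], [-0.46, 2.08], [-1.47, 1.51], [0.13, 2.56], [-1, 4.14], [0.04, 2.09], [-2.66, 2.66]. Speed limits (rad/s): [2.57, 2.57, 3.14, 3.14, 3.14, 3.14, 3.14].

## Interface

Orientations are given as a unit quaternion [x, y, z, w].
In Python, from plant import get_state, vision, r gives the robot as it stands.
- The arm moves only by the tool play_rows, never from a script. Its argument "deltas" is a list that holds one entry, the list of rows, each a list of 7 numbers: the gripper command: -1 is fully open, 1 is shut, values between are in proportion, then the shift along the tool's x, y, z normalised to -1 to 1, where 1 is 300 mm, then the turn, a rotation vector about the tool's x, y, z normalised to -1 to 1, where 1 is pi rad. A call has 1 to 5 rows; each row is the pose to reach, as a shift and turn from the pose measured when the call began, along the tool's axes at that moment, turning the shorter way round; what a row does not reach only later rows make up. A row lasts 1/8 s, in which the tool goes at most 62.5 mm and 10.7 degrees, less where a joint would pass 70% of its speed; a pose out of reach is approached as far as the arm can. A call with a number of a shift or a turn outside -1 to 1 is refused whole. A call with a gripper value outside its range is refused whole. The fingers move at their own pace and stop on an object; "force" is the grip in N (left out, the last holds). Time passes only in rows, so rows that repeat a pose let the fingers close. It gives the time, the measured TCP pose, the force and the opening at its end, in the units of the state.
- get_state(): the state, without advancing time (a new reading comes with each control period).
- vision.snapshot(name): name is "side" or "top"; returns the picture (420x560x3 uint8, red, green, blue); there is no depth.
- vision.camera_model(name): a dict with "vfov" (degrees; the focal length in pixels is half the picture's height over the tangent of half this angle, whatever the lens; pixels are square), "cx", "cy" (the principal point, pixels), "world_to_cam" (4x4, takes a point from world to camera coordinates). Camera axes: x right, y up, looking along -z (the intrinsics and any distortion apply to the point x, -y, -z); pixel columns grow to the right and rows downward; lengths in m; the calibration is good to about 2 mm. A picture is of the moment at which its call begins. camera_model takes no time and is no camera call.
- r.finish_job(): hands the job in, once; it reports no verdict.
The state is a dict: "clock": time; "q": joint angles; "qd": joint speeds; "joint_torque": joint torques, N m; "tool_pos": TCP position; "eef_rot": TCP orientation; "contact_force": force on the tool from outside, world axes, zero at the start; "moment": the same for the moment, N m; "opening": opening from 0.0 (shut) to 1.0 (fully open).
Only numpy, scipy, OpenCV 4.12 (cv2) and the standard library are available. Lean on these libraries where they do the work, as an engineer would, in place of code of your own. Each camera call takes 0.05 s, during which the arm holds its last target.

## Task

Turn the red air valve handle to shut, so the yellow gate drops, and slide the grey-green bin along its deck onto the fixed blue bin, without lifting it, until it drops down with its base slots locked over the lid lugs. Then stack the loose blue bin on top of it, set down gently and locked over its lugs in the same way, and turn the air valve fully open again so that the gate comes back up. Do not disturb the oil bottle, the parts tray or the brush.

Things in the scene. Friction and masses are not known exactly. Their poses are not given: they have to be found in the camera images.
- station: Fixed stacking station. Origin on the bench top under the centre of the stack; x = slide direction (deck to stack), y across, z up. A fixed dark blue bin, same shape as the loose ones, stands at the origin, long side along x: lid top z = 78 mm, lug tops 86, handle top 102. A bin locked on it has its underside at z = 78 mm, x and y within 3 mm of 0 and its x along the station's x.
- stack_top (a point): Centre of the fixed blue bin's lid top, 78 mm above the bench. A bin pushed along the deck stays level, then drops 9 mm by itself about 3 mm before its nominal place, its slots going over the lugs with 3 mm play all round. Sliding takes about 2 to 6 N.
- deck_end (a point): Middle of the outer end of the level steel deck, on its surface, 87 mm above the bench. The deck runs from here (station x = -281 mm) to x = -83 mm, between green side rails 14 mm high with inner faces at y = +/-57 mm.
- end_stop (a point): Middle of the top edge of the green end stop's face, at station x = +82 mm, 110 mm above the bench, 60 mm wide. It halts a bin slid 2 mm past its nominal place.
- gate_top (a point): Middle of the top edge of the yellow gate, a 3 mm thick, 110 mm wide plate standing across the deck at x = -90 mm of the station. Valve open: 22 mm above the deck, blocking it; valve shut: 6 mm below the deck surface. It follows the valve handle at once.
- bin_a: Grey-green lidded plastic bin that starts on the deck between the rails, behind the gate, x along the station's x. 160 long (its x) x 110 wide (y) x 72 mm from underside to lid top, about 0.6 kg (0.45 to 0.8). Origin at the centre of its underside, z up; same either way round. Underside: two runners, y 20 to 55 mm each side, 30 mm high tunnel between; in each a slot recess 86 x 18 x 10 mm deep at x = 0, y = +/-39 mm.
- lid_a (a point): Grey-green bin: centre of its lid top, 72 mm above the underside. On the lid: two light grey lugs 80 (along x) x 12 x 8 mm high at y = +/-39 mm, and a rigid black carry handle in the middle, a bar 90 long along x, 16 wide, 13 thick, top 24 mm above the lid.
- bin_b: Dark blue lidded plastic bin, loose on the bench to the robot's left. 160 long (its x) x 110 wide (y) x 72 mm from underside to lid top, about 0.6 kg (0.45 to 0.8). Origin at the centre of its underside, z up; same either way round. Underside: two runners, y 20 to 55 mm each side, 30 mm high tunnel between; in each a slot recess 86 x 18 x 10 mm deep at x = 0, y = +/-39 mm.
- lid_b (a point): Loose blue bin: centre of its lid top, 72 mm above the underside. On the lid: two light grey lugs 80 (along x) x 12 x 8 mm high at y = +/-39 mm, and a rigid black carry handle in the middle, a bar 90 long along x, 16 wide, 13 thick, top 24 mm above the lid.
- valve_handle (a joint): Angle of the red quarter-turn handle, rad: 0 = open (handle in line with the pipe), 1.571 = shut (handle across the pipe), hard stops at both ends; grows anticlockwise seen from above. Stays where it is left; needs about 3 N at its outer part.
- valve: Fixed ball valve in a short steel pipe on a base plate, to the robot's right. Origin on the bench top under the handle's turning axis; the pipe runs along its y, top at z = 56 mm; base plate 70 x 200 mm, 8 mm thick. The handle points along -y of this frame when open and along +x when shut.
- valve_axis (a point): Point on the handle's vertical turning axis at mid height of the handle (88 mm above the bench). The handle is a level red bar 20 wide and 16 mm high (80 to 96 mm above the bench) reaching 105 mm from the axis; free space below it, outside the pipe and base plate, to push it with fingertips from the side.
- handle_end (a point): Middle of the handle's outer end face, 105 mm from the axis; moves with the handle.
- oil_bottle: Bystander: clear bottle with orange cap, 60 mm diameter, 170 mm tall; origin at the centre of its base.
- parts_tray: Bystander: blue open tray with metal lever blanks, 100 x 150 (y) x 45 mm; origin at the centre of its underside.
- brush: Bystander: hand brush lying on the bench; origin under its middle.

How it is judged:
On the way, in this order (a step that is already met when the one before it is completed fails the run):
1. the valve is shut, handle across the pipe against its stop (value of joint valve_handle above 1.45 rad), for 0.2 s.
2. the grey-green bin has been slid on and is locked over the fixed bin's lugs (x of bin_a in the frame of station between -0.005 and 0.005 m and y of bin_a in the frame of station between -0.005 and 0.005 m and z of bin_a in the frame of station between 0.075 and 0.081 m and angle between the x axis of bin_a and the x axis of station, either way round below 0.06 rad and angle between bin_a's own z axis and vertical below 0.04 rad and linear speed of bin_a below 0.02 m/s), for 0.2 s.
3. the loose blue bin is locked over the grey-green bin's lugs and let go (x of bin_a in the frame of station between -0.005 and 0.005 m and y of bin_a in the frame of station between -0.005 and 0.005 m and z of bin_a in the frame of station between 0.075 and 0.081 m and angle between the x axis of bin_a and the x axis of station, either way round below 0.06 rad and angle between each of bin_a, bin_b's own z axis and vertical below 0.04 rad and x of bin_b in the frame of bin_a between -0.005 and 0.005 m and y of bin_b in the frame of bin_a between -0.005 and 0.005 m and z of bin_b in the frame of bin_a between 0.069 and 0.075 m and angle between the x axis of bin_b and the x axis of bin_a, either way round below 0.06 rad and linear speed of bin_b below 0.02 m/s and contact force between the fingers and bin_b below 0.1 N), for 0.2 s.
4. the valve is open again, handle in line with the pipe (value of joint valve_handle below 0.12 rad), for 0.2 s.
At the end, for the whole second after the job is handed in: Both bins rest locked one on the other on the fixed bin (each within 5 mm sideways, 3 mm in height and 3.4 degrees of its seat), released and still, and the valve handle is back within 0.12 rad of fully open (all of step 2 and x of bin_b in the frame of bin_a between -0.005 and 0.005 m and y of bin_b in the frame of bin_a between -0.005 and 0.005 m and z of bin_b in the frame of bin_a between 0.069 and 0.075 m and angle between the x axis of bin_b and the x axis of bin_a, either way round below 0.06 rad and angle between bin_b's own z axis and vertical below 0.04 rad and value of joint valve_handle below 0.12 rad and linear speed of bin_b below 0.02 m/s); the robot touches nothing.
It fails at once if the grey-green bin is lifted off its deck (more than 15 mm up) (height (world z) of bin_a above 0.102 m).
It fails at once if the loose blue bin is dropped (falling free faster than 0.5 m/s, about 13 mm of fall) (linear speed of bin_b above 0.5 m/s and contact force between the fingers and bin_b below 0.1 N).
It fails at once if the oil bottle, parts tray or brush is moved more than 30 mm or the bottle tipped (distance of any of oil_bottle, parts_tray, brush from where it was at the start of the episode above 0.03 m or angle between oil_bottle's own z axis and vertical above 0.3 rad).
It also fails if it takes over 72 s, if anything falls off the work surface, if the arm or the gripper's body presses on something with over 40 N, if the wrist force passes 120 N, or if a joint passes its speed limit or range.

## Working session

There is one attempt and no reset: what is moved stays moved. The work goes in short steps, Python scripts to look and compute and a tool call to move; the robot and the scene stay as the last step left them, time stands still between calls to the robot, and variables do not carry over. Pictures are saved under pics/ and viewed, and the job is handed in when it is done.

Besides the shell and the picture viewer there is one more tool, called as name(argument=value, ...), one argument or row to a line, values as JSON. play_rows: Moves the arm, as the interface text tells. Scaled input: -1 to 1 covers 300 mm each way for a shift and pi rad each way for a turn. Its arguments: {"type":"object","properties":{"deltas":{"type":"array"},"force":{"type":"number"}},"required":["deltas"]}

```bash
ls; mkdir -p pics; python3 - <<'E'
from plant import get_state, vision, r
import cv2
s=get_state(); print(s)
for n in("side","top"):
    im=vision.snapshot(n); cv2.imwrite(f"pics/{n}0.png",im[:,:,::-1]); print(n,vision.camera_model(n))
E
```

```text
pics
{'clock': 0.0, 'q': array([ 1.37479654,  0.6899806 , -0.19450548,  1.56630588,  0.1572897 ,
        0.90247935, -0.21507992]), 'qd': array([ 0.00064892,  0.00200282,  0.00077432,  0.00038369, -0.00080842,
       -0.00234605, -0.00052179]), 'joint_torque': array([-6.42583818e-04, -5.27555323e+01, -1.26679637e+00, -1.53423929e+01,
       -5.25728508e-02,  6.70232388e-03,  1.77998295e-04]), 'tool_pos': array([ 0.14218726, -0.60802168,  0.25692205]), 'eef_rot': array([ 7.83538817e-01, -6.21342198e-01, -7.35326985e-04, -5.04667911e-04]), 'contact_force': array([ 0.52264261,  0.71125027, -0.5504713 ]), 'moment': array([ 0.02485759,  0.01133418, -0.02380703]), 'opening': 0.9971168533180056}
side {'vfov': 52.668138540132304, 'cx': 277.59925102414735, 'cy': 208.11347510724906, 'world_to_cam': array([[ 0.99689534, -0.07798271,  0.01087984, -0.61378168],
       [ 0.04852073,  0.71724817,  0.69512646, -0.1025477 ],
       [-0.0620114 , -0.69244044,  0.71880514, -1.27547556],
       [ 0.        ,  0.        ,  0.        ,  1.        ]])}
top {'vfov': 54.35381263977308, 'cx': 280.7742540693101, 'cy': 210.08230610236686, 'world_to_cam': array([[ 0.01469044, -0.99981456, -0.01245176, -0.01086658],
       [ 0.99668739,  0.01364599,  0.08017503, -0.60342994],
       [-0.07999024, -0.01358832,  0.99670302, -1.04837884],
       [ 0.        ,  0.        ,  0.        ,  1.        ]])}
```

View pics/side0.png

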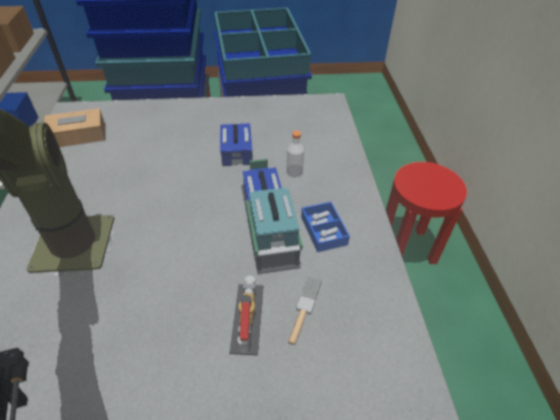

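View pics/top0.png

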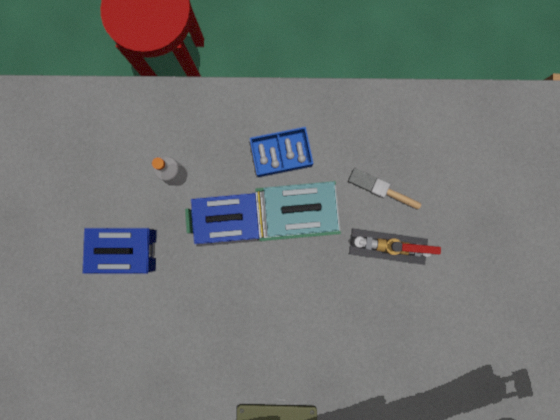

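```bash
python3 - <<'E'
import cv2
im=cv2.imread("pics/top0.png")
def crop(n,x,y,w,h,s):
    cv2.imwrite(f"pics/{n}.png",cv2.resize(im[y:y+h,x:x+w],None,fx=s,fy=s,interpolation=cv2.INTER_CUBIC))
crop("c_st",180,170,170,85,4.7)
crop("c_b",70,215,100,70,8)
crop("c_v",340,215,110,60,7)
E
```

```text
(no output)
```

View pics/c_st.png

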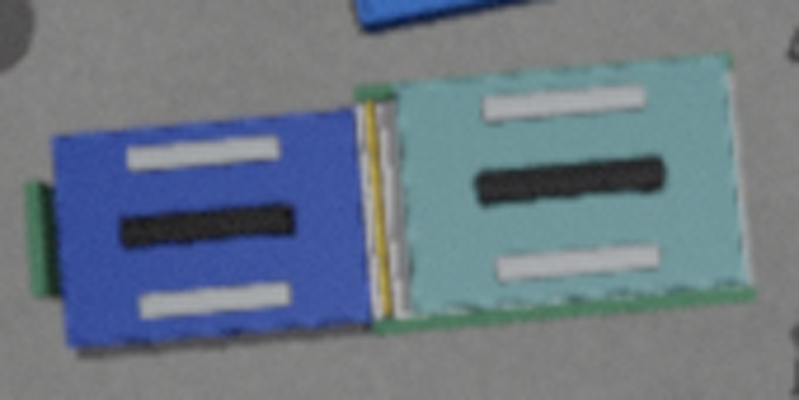

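View pics/c_b.png

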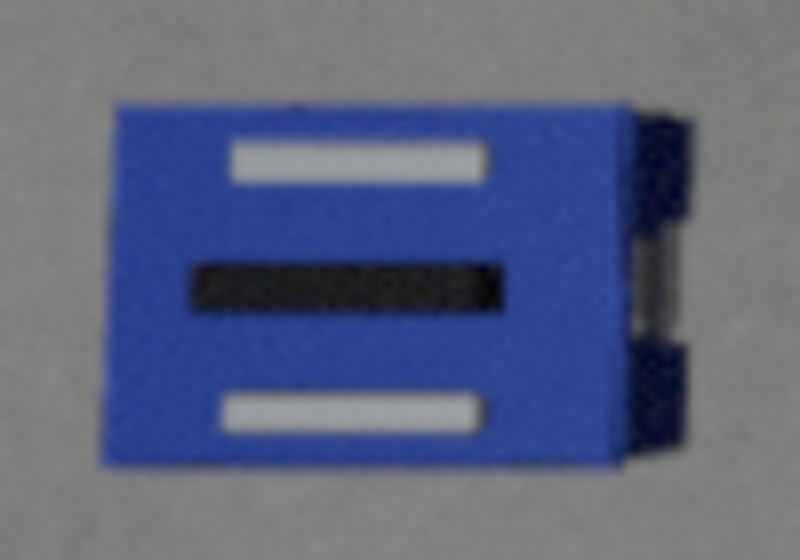

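View pics/c_v.png

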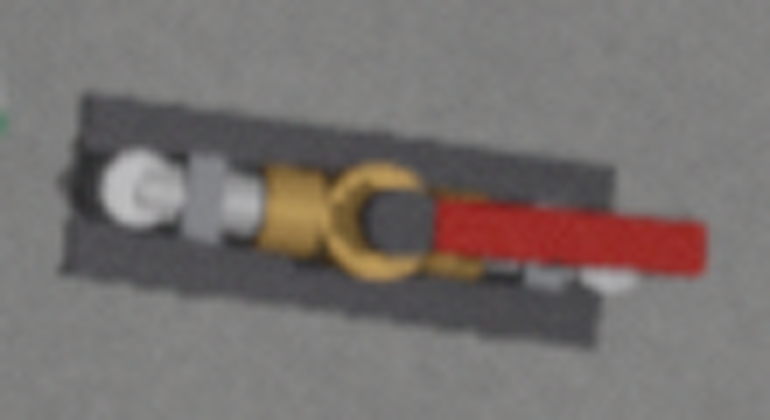

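```bash
cat > h.py <<'E'
import numpy as np, cv2
from scipy.optimize import least_squares
from scipy.spatial.transform import Rotation as R
from plant import get_state, vision, r
def proj(name,P):
    m=vision.camera_model(name); T=m["world_to_cam"]; f=210/np.tan(np.radians(m["vfov"])/2)
    c=np.atleast_2d(P)@T[:3,:3].T+T[:3,3]
    return np.c_[m["cx"]+f*c[:,0]/-c[:,2], m["cy"]-f*c[:,1]/-c[:,2]]
def world(name,px,z):
    m=vision.camera_model(name); T=m["world_to_cam"]; f=210/np.tan(np.radians(m["vfov"])/2)
    px=np.atleast_2d(px); d=np.c_[(px[:,0]-m["cx"])/f,-(px[:,1]-m["cy"])/f,-np.ones(len(px))]@T[:3,:3]
    o=-T[:3,:3].T@T[:3,3]
    return o+d*((z-o[2])/d[:,2])[:,None]
def fit(name,local,px,x0):
    local=np.array(local,float); px=np.array(px,float)
    def f(p):
        c,s=np.cos(p[2]),np.sin(p[2])
        W=np.c_[p[0]+c*local[:,0]-s*local[:,1],p[1]+s*local[:,0]+c*local[:,1],local[:,2]]
        return (proj(name,W)-px).ravel()
    o=least_squares(f,x0,loss="soft_l1"); return o.x,o.fun.reshape(-1,2)
def lidpts(z):  # z of underside
    L=[(-.08,-.055,z+.072),(.08,-.055,z+.072),(.08,.055,z+.072),(-.08,.055,z+.072)]
    for y in(-.039,.039): L+=[(x,y,z+.080) for x in(-.04,.04)]
    L+=[(-.045,0,z+.096),(.045,0,z+.096)]
    return L
E
python3 - <<'E'
from h import *
def un(pts,ox,oy,s): return [((x+.5)/s-.5+ox,(y+.5)/s-.5+oy) for x,y in pts]
# order: local x=+y world (image left), local y = -x world (image down). corners (-x,-y)=right,up ; (+x,-y)=left,up; (+x,+y)=left,down; (-x,+y)=right,down
# lugs y-=up: right end,left end ; y+=down
np.set_printoptions(precision=4,suppress=True)
D=np.pi/2
F=un([(355,107),(53,136),(68,347),(372,325), (279,148),(127,158),(290,295),(139,306),(295,220),(121,232)],180,170,4.7)
A=un([(728,60),(393,90),(410,318),(748,290),(646,97),(483,108),(659,257),(497,268),(664,174),(476,188)],180,170,4.7)
B=un([(628,105),(118,105),(103,466),(622,466),(487,162),(230,162),(481,413),(221,413),(502,288),(191,288)],70,215,8)
for n,p,z in(("F",F,.006),("A",A,.087),("B",B,0)):
    x,res=fit("top",lidpts(z),p,[.6,.1,D]); print(n,x,np.degrees(x[2])); print(res.round(1).tolist())
H=un([(707,250)],340,215,7); print("handle end",world("top",H,.096))
V=un([(83,93),(613,167),(597,347),(66,272)],340,215,7); c=world("top",V,.008); print(c,c.mean(0)); print(np.linalg.norm(np.diff(c,axis=0),axis=1))
print("axis",world("top",un([(380,221)],340,215,7),.07))
E
```

```text
F [0.5772 0.1362 1.6665] 95.48354336174678
[[-0.1, 1.3], [0.5, 0.3], [0.1, -0.6], [-0.3, -1.2], [0.3, -0.1], [0.5, 0.4], [0.2, -0.0], [0.0, 0.3], [-0.7, -0.4], [-0.5, 0.1]]
A [ 0.5955 -0.05    1.6649] 95.39254449794167
[[-1.0, 0.2], [1.0, -0.6], [1.0, -1.4], [-0.9, -1.0], [-0.0, 0.2], [-0.3, 0.7], [0.2, 0.3], [-0.6, 0.7], [0.4, -0.0], [0.2, 0.2]]
B [0.4932 0.4083 1.5869] 90.92182390214279
[[-0.1, 0.5], [0.2, 0.7], [0.4, -0.3], [-0.4, -0.3], [0.3, -0.2], [0.4, -0.2], [0.1, 0.0], [0.4, 0.1], [-2.5, -0.1], [-0.3, -0.1]]
handle end [[ 0.5056 -0.3906  0.096 ]]
[[ 0.5602 -0.1898  0.008 ]
 [ 0.5352 -0.3889  0.008 ]
 [ 0.4678 -0.382   0.008 ]
 [ 0.4928 -0.1835  0.008 ]] [ 0.514 -0.286  0.008]
[0.2007 0.0677 0.2001]
axis [[ 0.5139 -0.2851  0.07  ]]
```

```bash
cat >> h.py <<'E'
def yawR(a): # tool down, tool x along world angle a
    x=np.array([np.cos(a),np.sin(a),0]); z=np.array([0,0,-1.]); return R.from_matrix(np.c_[x,np.cross(z,x),z])
def rows(tg,g):  # tg list of (x,y,z,yawdeg)
    s=get_state(); R0=R.from_quat(s["eef_rot"]); p0=s["tool_pos"]
    out=[]
    for x,y,z,a in tg:
        d=R0.inv().apply(np.array([x,y,z])-p0)/.3; w=(R0.inv()*yawR(np.radians(a))).as_rotvec()/np.pi
        out.append([g]+[round(float(v),3) for v in (*d,*w)])
    print("yaw now",np.degrees(np.arctan2(*R0.as_matrix()[[1,0],0])).round(1),"t",s["clock"]); print(out)
AX=np.array([.514,-.286]); TH0=-97.2
def valve(phi,side,gap,rho=.085): # side -1: push to shut (from cw side); tool x along handle
    t=np.radians(TH0+phi); u=np.array([np.cos(t),np.sin(t)]); n=np.array([-u[1],u[0]])
    return AX+rho*u+side*(.019+gap)*n
E
python3 - <<'E'
from h import *
print("bottle",world("top",[(170,175)],0.06), world("top",[(158,163)],.17))
p=valve(2.6,-1,.015); print(p)
rows([(.33,-.48,.257,-90),(*p,.2,-92),(*p,.2,-94)]+[(*p,.091,-94.6)]*2,1)
E
```

```text
bottle [[0.68687716 0.28218172 0.06      ]] [[0.69632213 0.27898215 0.17      ]]
[ 0.47329261 -0.36799944]
yaw now -76.8 t 0.1
[[1, -0.273, -0.707, 0.0, 0.0, 0.001, 0.073], [1, -0.527, -1.257, 0.191, 0.0, 0.001, 0.084], [1, -0.527, -1.257, 0.191, 0.0, 0.001, 0.095], [1, -0.527, -1.257, 0.554, 0.0, 0.001, 0.099], [1, -0.527, -1.257, 0.554, 0.0, 0.001, 0.099]]
```

play_rows(
  deltas=[
    [[1,-0.15,-0.3,0,0,0,0.05],[1,-0.27,-0.6,0,0,0,0.099],[1,-0.4,-0.9,0.1,0,0,0.099],[1,-0.45,-0.95,0.15,0,0,0.099],[1,-0.45,-1,0.15,0,0,0.099]],
  ],
)

```text
clock: 0.72
tool_pos: [0.387, -0.4189, 0.2162]
eef_rot: [-0.678, 0.735, 0.001, 0.0]
contact_force: [0.0, -0.9, 0.6]
opening: 0.457
```

```bash
python3 - <<'E'
from h import *
p=valve(2.6,-1,.015); print(get_state()["tool_pos"],get_state()["opening"])
rows([(*p,.2,-94.6)]*2+[(*p,.091,-94.6)]*3,1)
E
```

```text
[ 0.38697325 -0.41894859  0.21621641] 0.45674928489296607
yaw now -94.7 t 0.725
[[1, -0.193, -0.273, 0.054, 0.0, 0.001, -0.0], [1, -0.193, -0.273, 0.054, 0.0, 0.001, -0.0], [1, -0.192, -0.274, 0.417, 0.0, 0.001, -0.0], [1, -0.192, -0.274, 0.417, 0.0, 0.001, -0.0], [1, -0.192, -0.274, 0.417, 0.0, 0.001, -0.0]]
```

play_rows(
  deltas=[
    [[1,-0.192,-0.273,0.05,0,0,0],[1,-0.192,-0.273,0.05,0,0,0],[1,-0.192,-0.274,0.25,0,0,0],[1,-0.192,-0.274,0.417,0,0,0],[1,-0.192,-0.274,0.417,0,0,0]],
  ],
)

```text
clock: 1.35
tool_pos: [0.4709, -0.3659, 0.0875]
eef_rot: [-0.678, 0.735, 0.006, -0.001]
contact_force: [-0.4, -0.4, 0.9]
opening: 0.006
```

```bash
python3 - <<'E'
from h import *
im=vision.snapshot("top"); cv2.imwrite("pics/t1.png",cv2.resize(im[170:290,320:480,::-1],None,fx=5,fy=5)); print(get_state()["opening"],get_state()["tool_pos"])
rows([(*valve(a,-1,0),.091,TH0+a) for a in(4,12,22,32,42)],1)
E
```

```text
0.005729953518268218 [ 0.47254848 -0.36735166  0.09015648]
yaw now -94.7 t 1.4
[[1, 0.003, -0.06, -0.003, 0.001, 0.001, -0.008], [1, 0.008, -0.1, -0.003, 0.001, 0.001, -0.053], [1, 0.007, -0.15, -0.004, 0.001, 0.001, -0.108], [1, -0.004, -0.2, -0.004, 0.001, 0.002, -0.164], [1, -0.023, -0.247, -0.004, 0.001, 0.002, -0.219]]
```

View pics/t1.png

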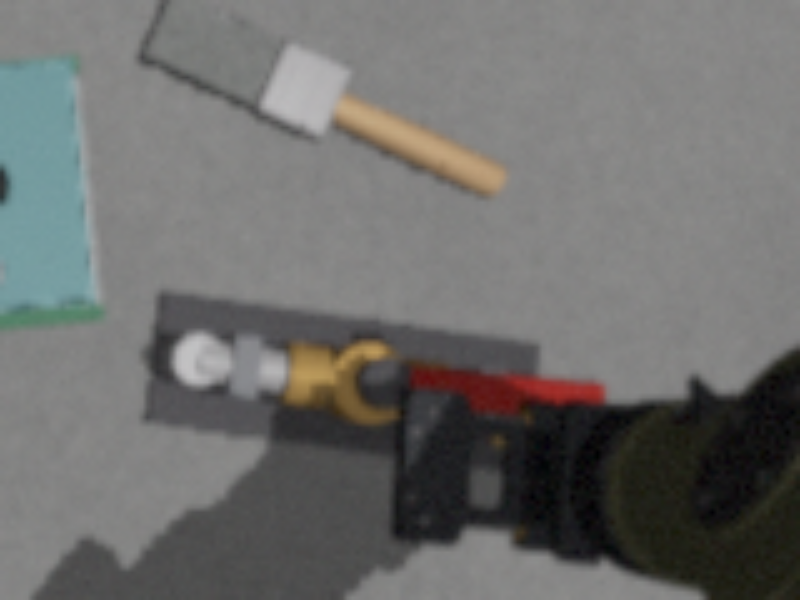

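The gripper (black, around pixel 430–600, 390–550 of the crop) stands on the robot side of the red handle, clear of it and of the brush, so I push.

play_rows(
  deltas=[
    [[1,0.003,-0.06,-0.003,0,0,-0.008],[1,0.008,-0.1,-0.003,0,0,-0.053],[1,0.007,-0.15,-0.003,0,0,-0.108],[1,-0.004,-0.2,-0.003,0,0,-0.164],[1,-0.023,-0.247,-0.003,0,0,-0.219]],
  ],
)

```text
clock: 2.02
tool_pos: [0.5457, -0.3687, 0.0934]
eef_rot: [0.887, -0.462, -0.003, 0.001]
contact_force: [-5.0, -0.1, -1.2]
opening: 0.006
```

```bash
python3 - <<'E'
from h import *
print(get_state()["tool_pos"])
rows([(*valve(a,-1,0),.091,TH0+a) for a in(51,60,69,78,84)],1)
E
```

```text
[ 0.54569689 -0.36866463  0.09341599]
yaw now -55.0 t 2.025
[[1, 0.003, -0.052, 0.008, 0.001, 0.001, -0.049], [1, 0.003, -0.098, 0.008, 0.001, 0.002, -0.099], [1, -0.005, -0.143, 0.007, 0.001, 0.002, -0.149], [1, -0.02, -0.186, 0.007, 0.001, 0.002, -0.199], [1, -0.033, -0.213, 0.007, 0.001, 0.002, -0.232]]
```

play_rows(
  deltas=[
    [[1,0.003,-0.052,0.006,0,0,-0.049],[1,0.003,-0.098,0.006,0,0,-0.099],[1,-0.005,-0.143,0.006,0,0,-0.149],[1,-0.02,-0.186,0.006,0,0,-0.199],[1,-0.033,-0.213,0.006,0,0,-0.232]],
  ],
)

```text
clock: 2.65
tool_pos: [0.5919, -0.3268, 0.0942]
eef_rot: [0.993, -0.115, -0.003, 0.003]
contact_force: [-3.4, -2.4, -1.0]
opening: 0.003
```

```bash
python3 - <<'E'
from h import *
print(get_state()["tool_pos"])
rows([(*valve(a,-1,0),.091,TH0+min(a,90)) for a in(87,90,92,93,93)],1)
E
```

```text
[ 0.59189921 -0.32681377  0.09421867]
yaw now -13.2 t 2.65
[[1, 0.002, -0.025, 0.011, 0.002, 0.002, -0.016], [1, 0.005, -0.04, 0.01, 0.002, 0.002, -0.033], [1, 0.006, -0.05, 0.01, 0.002, 0.002, -0.033], [1, 0.006, -0.055, 0.01, 0.002, 0.002, -0.033], [1, 0.006, -0.055, 0.01, 0.002, 0.002, -0.033]]
```

play_rows(
  deltas=[
    [[1,0.002,-0.025,0.008,0,0,-0.016],[1,0.005,-0.04,0.008,0,0,-0.033],[1,0.006,-0.05,0.008,0,0,-0.033],[1,0.006,-0.056,0.008,0,0,-0.033],[1,0.006,-0.056,0.008,0,0,-0.033]],
  ],
)

```text
clock: 3.28
tool_pos: [0.5955, -0.3191, 0.094]
eef_rot: [0.998, -0.065, -0.003, 0.008]
contact_force: [-4.7, -11.7, 5.8]
opening: 0.009
```

```bash
python3 - <<'E'
from h import *
im=vision.snapshot("top"); cv2.imwrite("pics/t2.png",cv2.resize(im[150:300,240:460,::-1],None,fx=3.6,fy=3.6))
s=get_state();print(s["tool_pos"],s["contact_force"], valve(90,-1,0))
rows([(*valve(93,-1,0.0),.091,TH0+90)],1)
E
```

```text
[ 0.59552004 -0.31914562  0.09398364] [ -4.28584594 -11.34055374   5.16959465] [ 0.59594842 -0.3155035 ]
yaw now -7.5 t 3.325
[[1, 0.003, -0.027, 0.009, 0.005, 0.002, -0.002]]
```

View pics/t2.png

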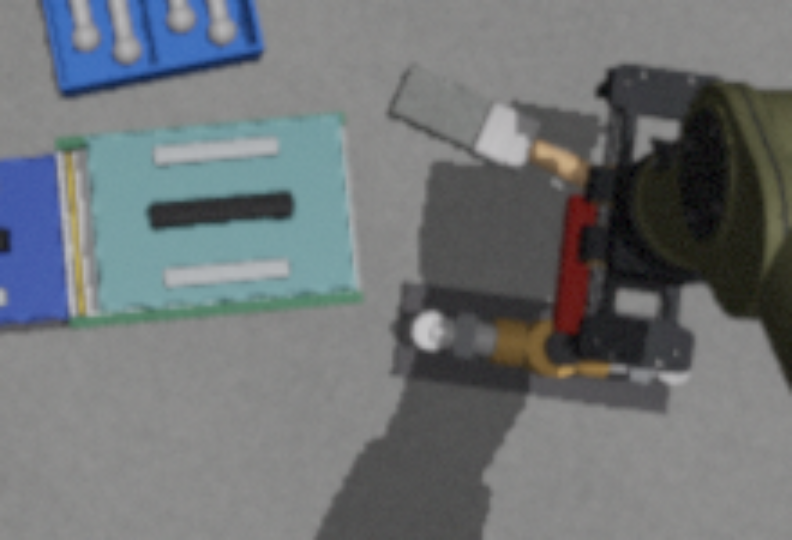

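play_rows(
  deltas=[
    [[1,0.006,-0.03,0.008,0,0,0],[1,0.006,-0.03,0.008,0,0,0],[1,0,0.12,0,0,0,0],[-0.36,0,0.15,-0.2,0,0,0],[-0.36,0,0.15,-0.5,0,0,0]],
  ],
)

```text
clock: 3.95
tool_pos: [0.5903, -0.3629, 0.2192]
eef_rot: [0.998, -0.067, -0.003, 0.008]
contact_force: [1.0, -0.1, 0.7]
opening: 0.208
```

```bash
cat >> h.py <<'E'
SO=np.array([.577,.136]); SY=95.5; E=np.array([np.cos(np.radians(SY)),np.sin(np.radians(SY))]); N=np.array([-E[1],E[0]])
def st(x,y=0): return SO+x*E+y*N
E
python3 - <<'E'
from h import *
s=get_state();print(s["tool_pos"],s["contact_force"])
p=st(-.296); q=st(-.281)
rows([(*p,.23,5.5)]*2+[(*p,.135,5.5)]*3,-.36)
E
```

```text
[ 0.59034824 -0.3628943   0.2192249 ] [ 0.9599468  -0.12292916  0.70694654]
yaw now -7.6 t 3.95
[[-0.36, -0.041, -0.681, -0.047, 0.005, 0.002, -0.073], [-0.36, -0.041, -0.681, -0.047, 0.005, 0.002, -0.073], [-0.36, -0.04, -0.686, 0.269, 0.005, 0.002, -0.073], [-0.36, -0.04, -0.686, 0.269, 0.005, 0.002, -0.073], [-0.36, -0.04, -0.686, 0.269, 0.005, 0.002, -0.073]]
```

play_rows(
  deltas=[
    [[-0.36,-0.04,-0.25,-0.1,0.005,0.002,-0.073],[-0.36,-0.04,-0.5,-0.1,0.005,0.002,-0.073],[-0.36,-0.04,-0.68,-0.06,0.005,0.002,-0.073],[-0.36,-0.04,-0.684,-0.03,0.005,0.002,-0.073],[-0.36,-0.04,-0.684,0.03,0.005,0.002,-0.073]],
  ],
)

```text
clock: 4.58
tool_pos: [0.6072, -0.1549, 0.2082]
eef_rot: [0.999, 0.05, 0.002, -0.0]
contact_force: [-0.5, -0.4, -0.8]
opening: 0.681
```

```bash
python3 - <<'E'
from h import *
s=get_state();print(s["tool_pos"],s["contact_force"],s["opening"])
p=st(-.296); q=st(-.281)
im=vision.snapshot("top"); cv2.imwrite("pics/t3.png",cv2.resize(im[140:300,180:460,::-1],None,fx=2.8,fy=2.8))
im=vision.snapshot("side"); cv2.imwrite("pics/s3.png",cv2.resize(im[140:370,200:380,::-1],None,fx=2.6,fy=2.6))
rows([(*p,.135,5.5)]*3,-.36)
E
```

```text
[ 0.60724315 -0.15489068  0.20821967] [-0.51198985 -0.39162528 -0.81070749] 0.6812831845939886
yaw now 5.4 t 4.675
[[-0.36, 0.005, -0.004, 0.234, 0.001, 0.001, -0.0], [-0.36, 0.005, -0.004, 0.234, 0.001, 0.001, -0.0], [-0.36, 0.005, -0.004, 0.234, 0.001, 0.001, -0.0]]
```

View pics/t3.png

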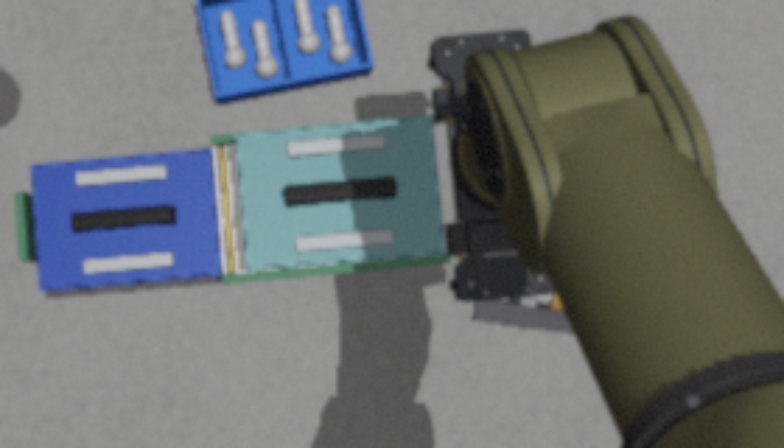

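View pics/s3.png

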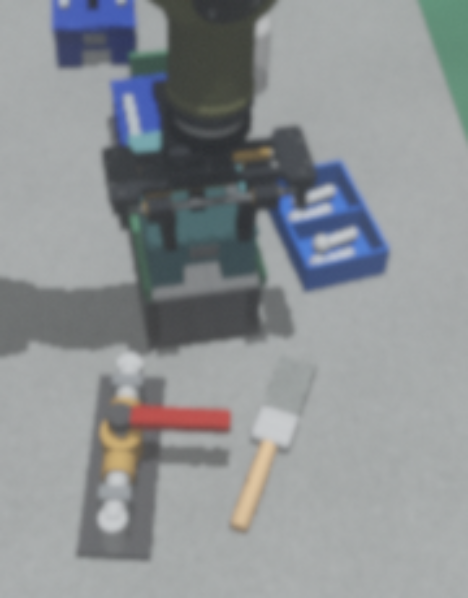

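The red handle lies across the pipe, the fingers are centred behind the bin (side crop fingers at about (165,235), (248,225)). Descend and push.

play_rows(
  deltas=[
    [[-0.36,0.004,0,0.15,0,0,0],[-0.36,0.004,0,0.234,0,0,0],[-0.36,0.004,-0.025,0.234,0,0,0],[-0.36,0.004,-0.05,0.234,0,0,0],[-0.36,0.004,-0.08,0.234,0,0,0]],
  ],
)

```text
clock: 5.3
tool_pos: [0.6038, -0.1368, 0.1363]
eef_rot: [0.999, 0.047, -0.001, 0.002]
contact_force: [0.4, -4.5, 0.6]
opening: 0.68
```

```bash
python3 - <<'E'
from h import *
s=get_state();print(s["tool_pos"],s["contact_force"],s["opening"], (s["tool_pos"][:2]-SO)@np.c_[E,N])
rows([(*st(x),.135,5.5) for x in(-.255,-.24,-.22,-.2,-.18)],-.36)
E
```

```text
[ 0.60382494 -0.13676768  0.13633382] [ 0.42059238 -4.54432956  0.62836372] 0.679731073060481 [-0.27408296 -0.00055782]
yaw now 5.4 t 5.3
[[-0.36, -0.002, -0.064, 0.004, 0.001, 0.0, -0.001], [-0.36, -0.002, -0.114, 0.004, 0.001, 0.0, -0.001], [-0.36, -0.002, -0.18, 0.004, 0.001, 0.0, -0.001], [-0.36, -0.002, -0.247, 0.004, 0.001, 0.0, -0.001], [-0.36, -0.002, -0.314, 0.003, 0.001, 0.0, -0.001]]
```

play_rows(
  deltas=[
    [[-0.36,-0.002,-0.05,0.003,0,0,0],[-0.36,-0.002,-0.1,0.003,0,0,0],[-0.36,-0.002,-0.15,0.003,0,0,0],[-0.36,-0.002,-0.22,0.003,0,0,0],[-0.36,-0.002,-0.3,0.003,0,0,0]],
  ],
)

```text
clock: 5.92
tool_pos: [0.5955, -0.0477, 0.1361]
eef_rot: [0.999, 0.046, 0.0, 0.003]
contact_force: [0.6, -5.3, 3.4]
opening: 0.68
```

```bash
python3 - <<'E'
from h import *
s=get_state();print(s["tool_pos"],s["contact_force"],s["opening"], (s["tool_pos"][:2]-SO)@np.c_[E,N])
rows([(*st(x),.135,5.5) for x in(-.17,-.15,-.13,-.115,-.105)],-.36)
E
```

```text
[ 0.59545946 -0.04768536  0.13607423] [ 0.58777256 -5.34664005  3.42780062] 0.6802359007820459 [-0.18460897 -0.00076901]
yaw now 5.3 t 5.925
[[-0.36, -0.003, -0.049, 0.003, 0.002, -0.0, -0.001], [-0.36, -0.003, -0.115, 0.003, 0.002, -0.0, -0.001], [-0.36, -0.003, -0.182, 0.002, 0.002, -0.0, -0.001], [-0.36, -0.003, -0.232, 0.002, 0.002, -0.0, -0.001], [-0.36, -0.004, -0.265, 0.002, 0.002, -0.0, -0.001]]
```

play_rows(
  deltas=[
    [[-0.36,-0.003,-0.05,0.003,0,0,0],[-0.36,-0.003,-0.11,0.003,0,0,0],[-0.36,-0.003,-0.17,0.003,0,0,0],[-0.36,-0.003,-0.22,0.003,0,0,0],[-0.36,-0.003,-0.25,0.003,0,0,0]],
  ],
)

```text
clock: 6.55
tool_pos: [0.5875, 0.0273, 0.1349]
eef_rot: [0.999, 0.046, 0.0, 0.004]
contact_force: [1.0, -6.2, 3.9]
opening: 0.681
```

```bash
python3 - <<'E'
from h import *
s=get_state();print(s["tool_pos"],s["contact_force"],s["opening"], (s["tool_pos"][:2]-SO)@np.c_[E,N])
im=vision.snapshot("top"); cv2.imwrite("pics/t4.png",cv2.resize(im[150:270,160:360,::-1],None,fx=4,fy=4))
rows([(*st(x),.135,5.5) for x in(-.1,-.097,-.094,-.091,-.091)],-.36)
E
```

```text
[0.58748227 0.02732775 0.13494419] [ 1.01531235 -6.22237599  3.93058453] 0.6806682526638702 [-1.09176624e-01 -1.82372406e-05]
yaw now 5.4 t 6.6
[[-0.36, -0.0, -0.025, -0.0, 0.002, -0.0, -0.001], [-0.36, -0.0, -0.035, -0.0, 0.002, -0.0, -0.001], [-0.36, -0.0, -0.045, -0.001, 0.002, -0.0, -0.001], [-0.36, -0.0, -0.055, -0.001, 0.002, -0.0, -0.001], [-0.36, -0.0, -0.055, -0.001, 0.002, -0.0, -0.001]]
```

View pics/t4.png

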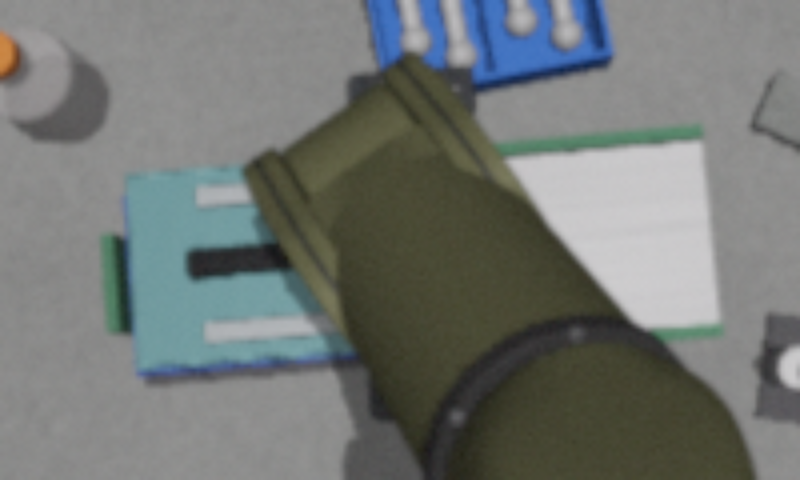

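play_rows(
  deltas=[
    [[-0.36,0,-0.02,0,0,0,0],[-0.36,0,-0.03,0,0,0,0],[-0.36,0,-0.04,0,0,0,0],[-0.36,0,-0.05,0,0,0,0],[-0.36,0,-0.055,0,0,0,0]],
  ],
)

```text
clock: 7.22
tool_pos: [0.5856, 0.0461, 0.1346]
eef_rot: [0.999, 0.047, 0.0, 0.002]
contact_force: [-0.4, -3.2, 1.1]
opening: 0.678
```

```bash
python3 - <<'E'
from h import *
s=get_state();print(s["tool_pos"],s["contact_force"],s["opening"], (s["tool_pos"][:2]-SO)@np.c_[E,N])
im=vision.snapshot("top"); cv2.imwrite("pics/t5.png",cv2.resize(im[150:270,160:360,::-1],None,fx=4,fy=4))
im=vision.snapshot("side"); cv2.imwrite("pics/s5.png",cv2.resize(im[140:280,200:340,::-1],None,fx=4,fy=4))
E
```

```text
[0.58558735 0.04609854 0.13458579] [-0.39375781 -3.23105023  1.05989967] 0.6775053890087122 [-9.03106373e-02  6.88555042e-05]
```

View pics/t5.png

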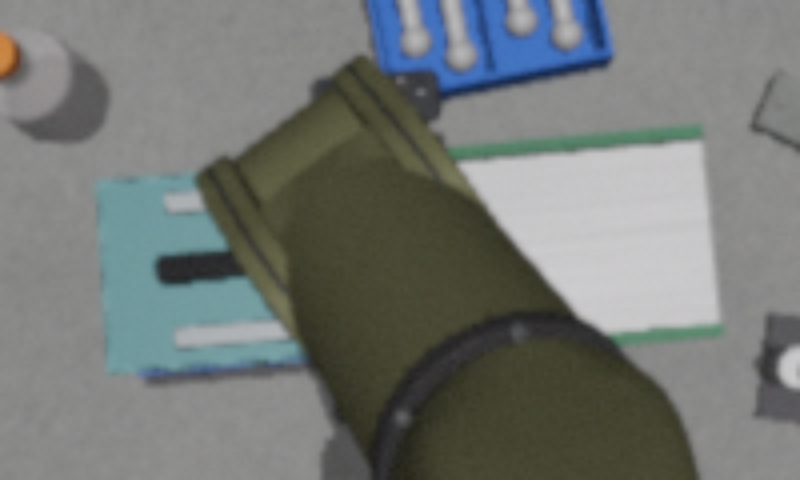

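View pics/s5.png

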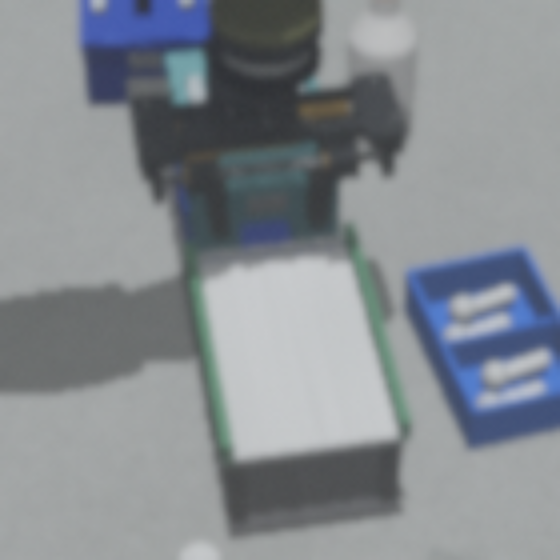

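play_rows(
  deltas=[
    [[-0.36,0,-0.006,0,0,0,0],[-0.36,0,-0.009,0,0,0,0],[-0.36,0,-0.009,0,0,0,0]],
  ],
)

```text
clock: 7.7
tool_pos: [0.5854, 0.0477, 0.1346]
eef_rot: [0.999, 0.047, 0.0, 0.003]
contact_force: [0.5, -5.9, 2.9]
opening: 0.682
```

```bash
python3 - <<'E'
from h import *
s=get_state();print(s["tool_pos"],s["contact_force"],s["opening"], (s["tool_pos"][:2]-SO)@np.c_[E,N])
E
```

```text
[0.58544048 0.04766943 0.1346123 ] [ 0.45825976 -5.88255745  2.87951438] 0.6819394393486888 [-8.87328930e-02  6.44905186e-05]
```

play_rows(
  deltas=[
    [[-0.36,0,0.15,0,0,0,0],[-0.36,0,0.35,0,0,0,0],[-0.36,0,0.5,-0.05,0,0,0],[-0.36,0,0.6,-0.15,0,0,0],[-0.36,0,0.6,-0.15,0,0,0]],
  ],
)

```text
clock: 8.32
tool_pos: [0.6039, -0.1331, 0.1824]
eef_rot: [0.999, 0.045, 0.003, 0.003]
contact_force: [0.3, -0.7, 0.1]
opening: 0.678
```

```bash
python3 - <<'E'
from h import *
s=get_state();print((s["tool_pos"][:2]-SO)@np.c_[E,N])
im=vision.snapshot("top"); cv2.imwrite("pics/top6.png",im[:,:,::-1]);cv2.imwrite("pics/t6.png",cv2.resize(im[165:255,175:275,::-1],None,fx=6,fy=6,interpolation=cv2.INTER_CUBIC))
im=vision.snapshot("side"); cv2.imwrite("pics/side6.png",im[:,:,::-1]);cv2.imwrite("pics/s6.png",cv2.resize(im[140:280,200:340,::-1],None,fx=4,fy=4,interpolation=cv2.INTER_CUBIC))
E
```

```text
[-0.270462   -0.00098229]
```

View pics/t6.png

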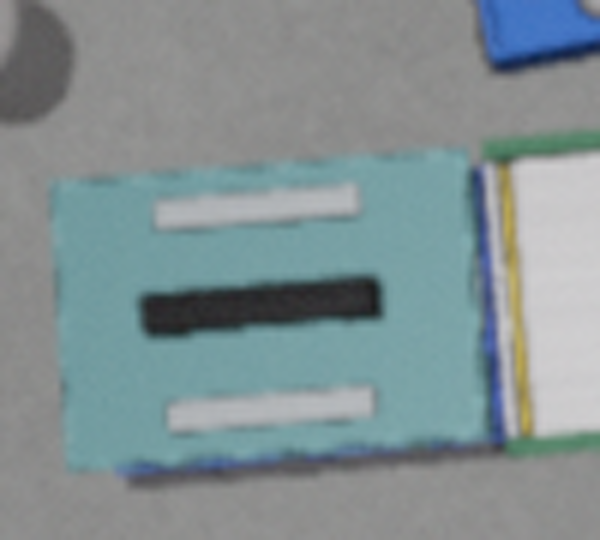

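View pics/s6.png

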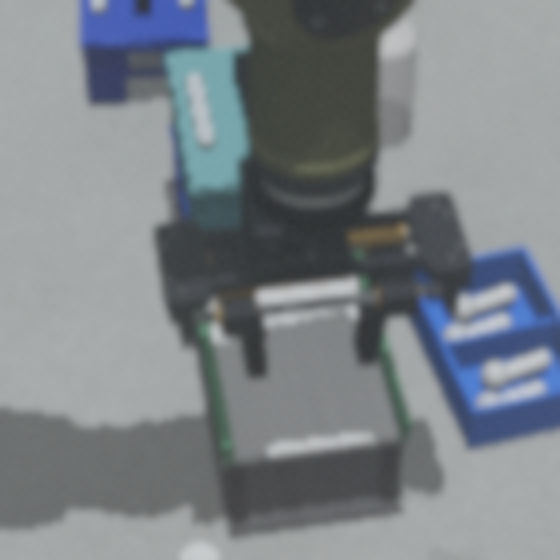

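```bash
python3 - <<'E'
from h import *
np.set_printoptions(precision=4,suppress=True)
def un(pts,ox,oy,s): return [((x+.5)/s-.5+ox,(y+.5)/s-.5+oy) for x,y in pts]
A=un([(470,150),(52,180),(68,469),(489,441),(358,199),(153,215),(374,402),(167,418),(381,296),(142,316)],175,165,6)
for z in(.078,.087):
    x,res=fit("top",lidpts(z),A,[.6,.1,np.pi/2]); print(z,x,np.degrees(x[2]),((x[:2]-SO)@np.c_[E,N])*1e3,(res**2).sum()); print(res.round(1).tolist())
F=un([(355,107),(53,136),(68,347),(372,325), (279,148),(127,158),(290,295),(139,306),(295,220),(121,232)],180,170,4.7)
# automated lug centroids / gap
for f in("top0","top6"):
    im=cv2.imread(f"pics/{f}.png").astype(int)
    sub=im[165:255,175:262]; b,g,rr=sub[...,0],sub[...,1],sub[...,2]
    m=((sub.min(2)>120)&(sub.max(2)-sub.min(2)<45)&(rr>135)).astype(np.uint8)
    n,l,s,c=cv2.connectedComponentsWithStats(m)
    print(f,[(s[i].tolist(),(c[i]+[175,165]).round(2).tolist()) for i in range(1,n) if s[i][4]>60])
E
```

```text
0.078 [0.5773 0.1379 1.6591] 95.05918978398297 [ 1.8972 -0.4926] 4.021036874448519
[[-0.7, 0.5], [0.4, 0.6], [0.3, -0.2], [-0.6, -0.7], [0.8, 0.1], [0.4, -0.0], [0.4, 0.0], [0.0, -0.0], [-0.6, 0.1], [-0.5, -0.3]]
0.087 [0.5767 0.1364 1.6585] 95.02396052168478 [0.4018 0.214 ] 2.8377280264063254
[[-0.4, 0.3], [0.1, 0.4], [0.0, -0.0], [-0.3, -0.5], [1.0, -0.1], [0.2, -0.2], [0.6, 0.2], [-0.1, 0.1], [-0.4, 0.1], [-0.6, -0.3]]
top0 [([32, 35, 32, 6, 117], [222.31, 202.26]), ([82, 37, 5, 36, 70], [258.63, 219.66]), ([35, 66, 31, 6, 120], [225.17, 233.52])]
top6 [([0, 0, 87, 90, 3324], [213.54, 203.61]), ([81, 27, 6, 46, 110], [258.35, 214.94]), ([26, 30, 34, 8, 181], [217.55, 198.86]), ([28, 64, 34, 8, 191], [219.63, 232.59])]
```

```bash
python3 - <<'E'
from h import *
rows([(.50,-.32,.27,5.5)]*3,-.36)
E
```

```text
yaw now 5.5 t 8.425
[[-0.36, -0.4, 0.602, -0.296, 0.001, -0.0, -0.0], [-0.36, -0.4, 0.602, -0.296, 0.001, -0.0, -0.0], [-0.36, -0.4, 0.602, -0.296, 0.001, -0.0, -0.0]]
```

play_rows(
  deltas=[
    [[-0.36,-0.1,0.15,-0.2,0,0,0],[-0.36,-0.25,0.35,-0.3,0,0,0],[-0.36,-0.4,0.5,-0.3,0,0,0],[-0.36,-0.45,0.6,-0.3,0,0,0]],
  ],
)

```text
clock: 8.93
tool_pos: [0.4859, -0.3168, 0.2707]
eef_rot: [0.999, 0.051, 0.001, 0.001]
contact_force: [1.3, -0.6, 0.5]
opening: 0.68
```

```bash
python3 - <<'E'
from h import *
im=vision.snapshot("side"); cv2.imwrite("pics/side7.png",im[:,:,::-1]);cv2.imwrite("pics/s7.png",cv2.resize(im[140:240,230:320,::-1],None,fx=6,fy=6,interpolation=cv2.INTER_CUBIC))
E
```

```text
(no output)
```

View pics/s7.png

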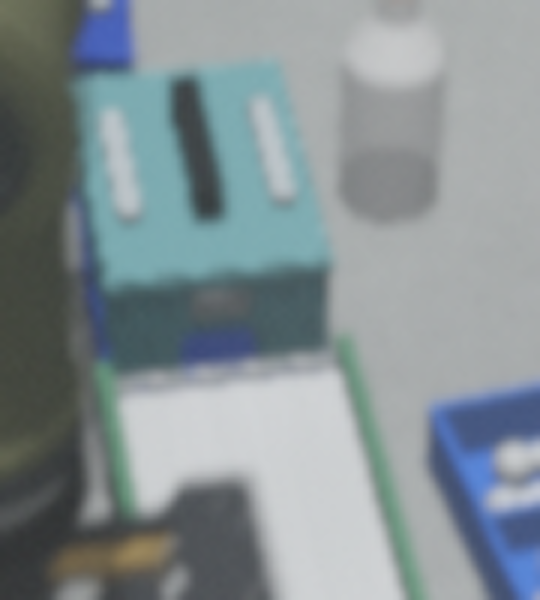

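```bash
python3 - <<'E'
from h import *
np.set_printoptions(precision=2,suppress=True,linewidth=150)
for z,p in((.078,(.5773,.1379,95.05)),(.087,(.5767,.1364,95.0)),(.078,(.577,.136,95.5))):
    L=np.array(lidpts(z)); L=np.vstack([L,[(-.08,-.055,z),(-.08,.055,z)]]); a=np.radians(p[2]); c,s=np.cos(a),np.sin(a)
    W=np.c_[p[0]+c*L[:,0]-s*L[:,1],p[1]+s*L[:,0]+c*L[:,1],L[:,2]]
    q=(proj("side",W)-[230,140]+.5)*6-.5; print(z,q.astype(int).tolist())
# pose of deck end edge as calibration check
print([((proj("side",[[*st(-.083,y),.087]])-[230,140]+.5)*6-.5).astype(int).tolist() for y in(.057,-.057)])
E
```

```text
0.078 [[328, 252], [276, 52], [71, 72], [106, 276], [283, 190], [258, 90], [128, 206], [109, 104], [207, 180], [182, 67], [325, 356], [111, 380]]
0.087 [[328, 241], [275, 41], [69, 60], [104, 264], [282, 178], [257, 78], [126, 194], [107, 93], [205, 168], [180, 55], [325, 346], [110, 369]]
0.078 [[329, 254], [274, 54], [69, 75], [107, 279], [283, 192], [257, 92], [128, 209], [108, 107], [207, 182], [181, 69], [326, 358], [112, 383]]
[[[108, 375]], [[331, 349]]]
```

```bash
python3 - <<'E'
from h import *
s=get_state(); print(s["tool_pos"])
rows([(.5,-.26,.27,3),(.5,-.02,.27,3)],.41)
E
```

```text
[ 0.47953021 -0.32826256  0.26996306]
yaw now 4.9 t 8.975
[[0.41, 0.088, -0.221, -0.003, 0.003, 0.002, 0.011], [0.41, 0.157, -1.018, -0.01, 0.003, 0.002, 0.011]]
```

play_rows(
  deltas=[
    [[0.41,0.05,-0.2,-0.05,0,0,0],[0.41,0.08,-0.4,-0.08,0,0,0.01],[0.41,0.1,-0.6,-0.08,0,0,0.02],[0.41,0.12,-0.8,-0.08,0,0,0.02],[0.41,0.14,-1,-0.08,0,0,0.022]],
  ],
)

```text
clock: 9.6
tool_pos: [0.4946, -0.021, 0.2901]
eef_rot: [1.0, 0.011, -0.003, 0.004]
contact_force: [0.4, 0.6, -0.3]
opening: 0.293
```

```bash
python3 - <<'E'
from h import *
s=get_state(); print(s["tool_pos"],s["qd"].round(2))
rows([(.50,.2,.28,.9),(.4932,.4083,.28,.9)],.41)
E
```

```text
[ 0.494573   -0.02103978  0.29014701] [-0.97 -0.05  0.03  0.11 -0.03 -0.08 -1.  ]
yaw now 1.2 t 9.6
[[0.41, 0.034, -0.736, 0.028, 0.002, 0.002, 0.002], [0.41, 0.026, -1.431, 0.023, 0.002, 0.002, 0.002]]
```

play_rows(
  deltas=[
    [[0.41,0.01,-0.2,0.02,0,0,0],[0.41,0.02,-0.4,0.02,0,0,0],[0.41,0.03,-0.6,0.02,0,0,0],[0.41,0.03,-0.8,0.02,0,0,0],[0.41,0.03,-1,0.02,0,0,0]],
  ],
)

```text
clock: 10.22
tool_pos: [0.4947, 0.283, 0.2806]
eef_rot: [1.0, 0.013, -0.005, 0.004]
contact_force: [0.2, -0.8, -1.0]
opening: 0.291
```

```bash
python3 - <<'E'
from h import *
s=get_state(); print(s["tool_pos"],s["opening"])
rows([(.4932,.4083,.25,.9),(.4932,.4083,.15,.9)],.41)
E
```

```text
[0.49467164 0.28303962 0.28058191] 0.2906226587868457
yaw now 1.4 t 10.225
[[0.41, 0.007, -0.418, 0.099, 0.002, 0.003, 0.003], [0.41, 0.01, -0.421, 0.432, 0.002, 0.003, 0.003]]
```

```bash
python3 - <<'E'
from h import *
s=get_state(); print(s["clock"],s["tool_pos"],s["opening"])
rows([(.4932,.4083,.25,.9),(.4932,.4083,.15,.9)],.41)
E
```

```text
10.225 [0.49467164 0.28303962 0.28058191] 0.2906226587868457
yaw now 1.4 t 10.225
[[0.41, 0.007, -0.418, 0.099, 0.002, 0.003, 0.003], [0.41, 0.01, -0.421, 0.432, 0.002, 0.003, 0.003]]
```

play_rows(
  deltas=[
    [[0.41,0.006,-0.2,0.05,0,0,0],[0.41,0.008,-0.38,0.1,0.002,0.003,0.003],[0.41,0.01,-0.42,0.25,0.002,0.003,0.003],[0.41,0.01,-0.421,0.432,0.002,0.003,0.003],[0.41,0.01,-0.421,0.432,0.002,0.003,0.003]],
  ],
)

```text
clock: 10.85
tool_pos: [0.4885, 0.4075, 0.1451]
eef_rot: [1.0, 0.01, -0.004, 0.004]
contact_force: [0.9, 0.1, 0.5]
opening: 0.295
```

```bash
python3 - <<'E'
from h import *
s=get_state(); print(s["tool_pos"],s["opening"],s["contact_force"])
for n in("side","top"):
    im=vision.snapshot(n); cv2.imwrite(f"pics/{n}8.png",im[:,:,::-1])
    c=im[110:180,200:300] if n=="side" else im[205:295,60:170]
    cv2.imwrite(f"pics/z{n}8.png",cv2.resize(c[:,:,::-1],None,fx=6,fy=6,interpolation=cv2.INTER_CUBIC))
rows([(.4932,.4083,.12,.9),(.4932,.4083,.094,.9)],.41)
E
```

```text
[0.48846815 0.40745848 0.14513106] 0.2946928256481273 [0.8903513  0.10463906 0.54365645]
yaw now 1.0 t 10.95
[[0.41, 0.004, 0.005, 0.102, 0.0, 0.0, 0.001], [0.41, 0.004, 0.005, 0.188, 0.0, 0.0, 0.001]]
```

View pics/zside8.png

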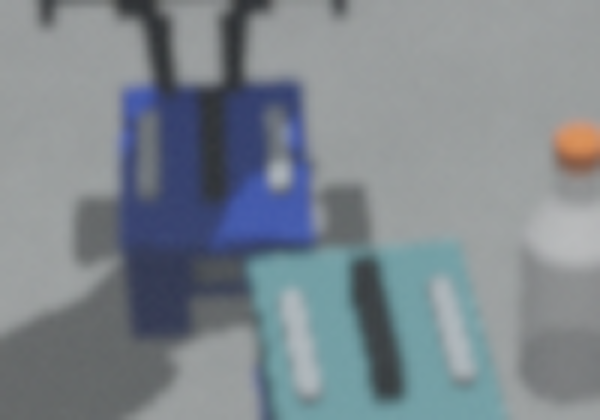

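View pics/ztop8.png

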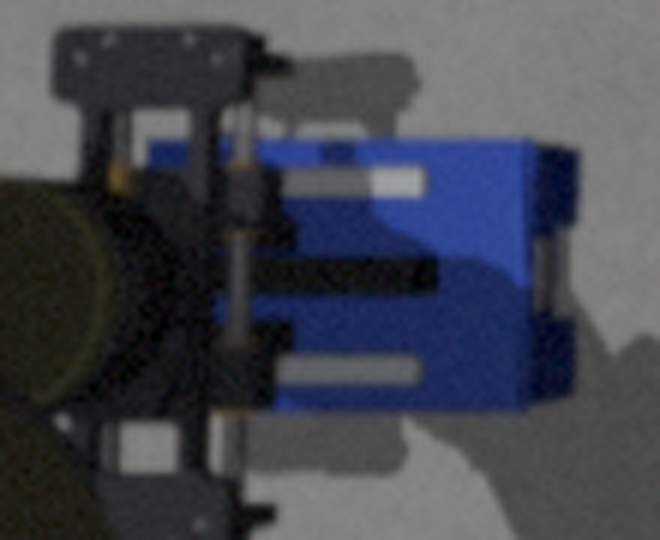

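play_rows(
  deltas=[
    [[0.41,0.012,0.004,0.05,0,0,0],[0.41,0.015,0.004,0.095,0,0,0],[0.41,0.015,0.004,0.095,0,0,0],[0.41,0.015,0.004,0.095,0,0,0]],
  ],
)

```text
clock: 11.45
tool_pos: [0.4967, 0.4087, 0.1222]
eef_rot: [1.0, 0.009, -0.0, 0.0]
contact_force: [0.4, -0.9, -0.1]
opening: 0.299
```

```bash
python3 - <<'E'
from h import *
s=get_state(); print(s["tool_pos"],s["opening"],s["contact_force"])
im=vision.snapshot("side")
cv2.imwrite(f"pics/zside9.png",cv2.resize(im[110:170,205:265,::-1],None,fx=10,fy=10,interpolation=cv2.INTER_CUBIC))
rows([(.4932,.4083,.094,.9)],.41)
print((proj("side",[[*s["tool_pos"]],[.4932,.4083,.096]])-[205,110]+.5)*10)
E
```

```text
[0.49665375 0.40872912 0.12220581] 0.29911361277836535 [ 0.38393953 -0.89995501 -0.07978914]
yaw now 1.0 t 11.5
[[0.41, -0.012, 0.002, 0.095, -0.0, 0.0, 0.001]]
[[309.35619694 139.38416456]
 [304.12610039 201.77489489]]
```

View pics/zside9.png

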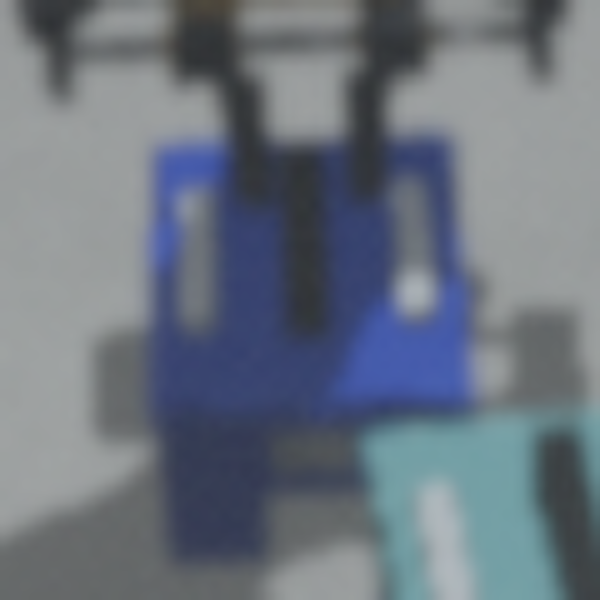

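Fingers (inner edges at columns 265 and 355) straddle the handle (column ~304); shift 3 mm and go down.

play_rows(
  deltas=[
    [[0.41,-0.012,0.002,0,0,0,0],[0.41,-0.012,0.002,0.03,0,0,0],[0.41,-0.012,0.002,0.06,0,0,0],[0.41,-0.012,0.002,0.09,0,0,0],[0.41,-0.012,0.002,0.093,0,0,0]],
  ],
  force=40,
)

```text
clock: 12.12
tool_pos: [0.4927, 0.4077, 0.0933]
eef_rot: [1.0, 0.009, -0.001, 0.001]
contact_force: [-0.4, 0.1, -0.3]
opening: 0.3
```

```bash
python3 - <<'E'
from h import *
s=get_state(); print(s["tool_pos"],s["opening"],s["contact_force"])
E
```

```text
[0.4926698  0.40766229 0.09329653] 0.29990648482221915 [-0.40934447  0.09483191 -0.28355246]
```

Close and lift slightly.

play_rows(
  deltas=[
    [[1,0,0,0,0,0,0],[1,0,0,0,0,0,0],[1,0,0,0,0,0,0],[1,0,0,-0.05,0,0,0],[1,0,0,-0.1,0,0,0]],
  ],
  force=40,
)

```text
clock: 12.75
tool_pos: [0.4922, 0.4073, 0.1239]
eef_rot: [1.0, 0.009, -0.002, 0.001]
contact_force: [0.1, 0.2, -6.7]
opening: 0.176
```

```bash
python3 - <<'E'
from h import *
s=get_state(); print(s["tool_pos"],s["opening"]*88,s["contact_force"],s["moment"])
rows([(.4932,.4083,.32,.9)],1)
E
```

```text
[0.49217068 0.40727947 0.12388612] 15.452357621351084 [ 0.06559571  0.23683858 -6.67790483] [ 0.00294024 -0.13034751 -0.02518598]
yaw now 1.0 t 12.75
[[1, 0.001, -0.002, -0.654, 0.001, 0.001, 0.001]]
```

play_rows(
  deltas=[
    [[1,0,0,-0.15,0,0,0],[1,0,0,-0.3,0,0,0],[1,0,0,-0.45,0,0,0],[1,0,0,-0.6,0,0,0],[1,0,0,-0.65,0,0,0]],
  ],
)

```text
clock: 13.38
tool_pos: [0.4931, 0.4089, 0.3227]
eef_rot: [1.0, 0.009, 0.0, -0.001]
contact_force: [0.4, -0.1, -6.9]
opening: 0.173
```

```bash
python3 - <<'E'
from h import *
s=get_state(); print(s["tool_pos"],s["opening"]*88,s["contact_force"],s["moment"])
im=vision.snapshot("side"); cv2.imwrite("pics/s10.png",cv2.resize(im[40:240,180:340,::-1],None,fx=3,fy=3))
rows([(.577,.1375,.32,5.2)],1)
E
```

```text
[0.49306081 0.40891157 0.32268009] 15.182888353030686 [ 0.35447358 -0.09148042 -6.8947662 ] [-0.04145735 -0.14008853  0.04209108]
yaw now 1.0 t 13.425
[[1, 0.263, 0.909, 0.008, -0.0, -0.0, -0.023]]
```

View pics/s10.png

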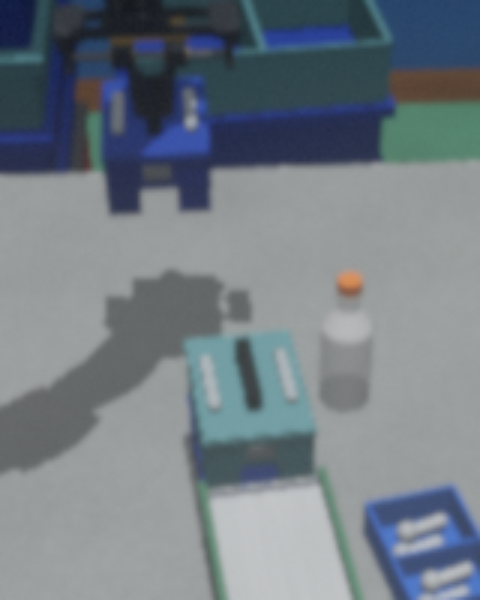

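The bin hangs level from the gripper (side crop ~(155,130)); A sits at ~(250,390). Carry it over.

play_rows(
  deltas=[
    [[1,0.05,0.15,0,0,0,-0.005],[1,0.1,0.33,0,0,0,-0.01],[1,0.16,0.52,0,0,0,-0.018],[1,0.22,0.7,0,0,0,-0.023],[1,0.25,0.84,0,0,0,-0.023]],
  ],
)

```text
clock: 14.05
tool_pos: [0.5726, 0.1538, 0.3201]
eef_rot: [0.999, 0.044, -0.001, 0.001]
contact_force: [-0.1, -0.0, -6.5]
opening: 0.175
```

```bash
python3 - <<'E'
from h import *
rows([(.577,.1375,.30,5.2)],1)
E
```

```text
yaw now 5.0 t 14.05
[[1, 0.01, 0.055, 0.067, 0.001, 0.001, -0.001]]
```

play_rows(
  deltas=[
    [[1,0.01,0.055,0.03,0,0,0],[1,0.01,0.055,0.067,0,0,0],[1,0.01,0.055,0.12,0,0,0],[1,0.01,0.055,0.17,0,0,0],[1,0.01,0.055,0.18,0,0,0]],
  ],
)

```text
clock: 14.68
tool_pos: [0.5757, 0.1384, 0.2645]
eef_rot: [0.999, 0.045, -0.003, 0.001]
contact_force: [-0.1, -0.0, -7.7]
opening: 0.176
```

```bash
python3 - <<'E'
from h import *
s=get_state(); print(s["tool_pos"],s["opening"]*88,s["contact_force"],s["moment"])
im=vision.snapshot("side"); cv2.imwrite("pics/s11.png",cv2.resize(im[110:230,230:330,::-1],None,fx=5.8,fy=5.8,interpolation=cv2.INTER_CUBIC))
im=vision.snapshot("top"); cv2.imwrite("pics/t11.png",cv2.resize(im[160:265,170:280,::-1],None,fx=5.6,fy=5.6,interpolation=cv2.INTER_CUBIC))
rows([(.577,.1375,.262,5.2)],1)
E
```

```text
[0.57565022 0.13840766 0.26447952] 15.504496149703277 [-0.07050642 -0.03949387 -7.68930937] [-0.04136577 -0.05114827  0.00716283]
yaw now 5.1 t 14.775
[[1, 0.001, 0.002, 0.012, 0.0, 0.001, -0.001]]
```

View pics/s11.png

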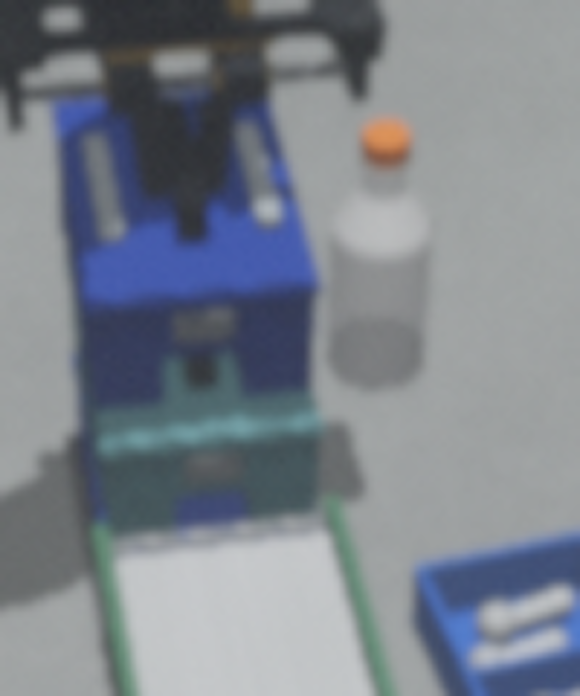

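View pics/t11.png

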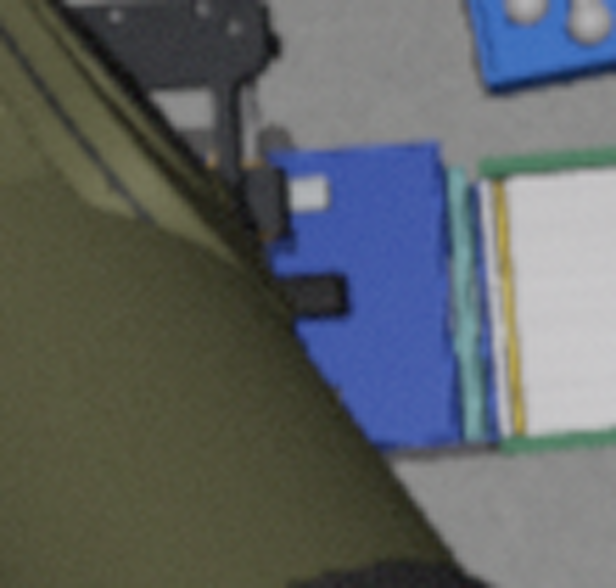

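```bash
python3 - <<'E'
from h import *
np.set_printoptions(precision=4,suppress=True)
def un(pts,ox,oy,s): return [((x+.5)/s-.5+ox,(y+.5)/s-.5+oy) for x,y in pts]
zB=.2645-.0935+.072
def rep(w): print(((w[:,:2]-SO)@np.c_[E,N]*1e3).round(1).tolist())
rep(world("top",un([(438,143),(460,440)],170,160,5.6),zB))  # expect x=-80,y=-55 / +55
rep(world("top",un([(347,295)],170,160,5.6),zB+.024)) # handle end expect -45,0
rep(world("top",un([(330,192)],170,160,5.6),zB+.008)) # lug end expect -40,-39
rep(world("top",un([(468,167),(487,440)],170,160,5.6),.150))
# side: B's front lid edge corners, A's
for z,px in((zB,[(313,290),(83,305)]),(.150,[(320,418),(98,447)])):
    w=world("side",un(px,230,110,5.8),z); rep(w)
E
```

```text
[[-76.8, -53.4], [-76.7, 57.9]]
[[-41.7, 2.8]]
[[-36.2, -37.3]]
[[-80.9, -56.3], [-80.1, 57.1]]
[[-88.9, -48.4], [-82.3, 61.3]]
[[-78.7, -55.9], [-81.8, 58.0]]
```

```bash
python3 - <<'E'
from h import *
def P(cam,x,y,z,yaw,ox,oy,s):
    L=np.array(lidpts(z)); L=np.vstack([L,[(-.08,-.055,z),(-.08,.055,z),(-.08,-.02,z),(-.08,.02,z)]]); a=np.radians(yaw); c,sn=np.cos(a),np.sin(a); o=st(x,y)
    W=np.c_[o[0]+c*L[:,0]-sn*L[:,1],o[1]+sn*L[:,0]+c*L[:,1],L[:,2]]
    q=(proj(cam,W)-[ox,oy]+.5)*s-.5
    for n,v in zip("lidR-near lidR-far lidL-far lidL-near lugRn lugRf lugLn lugLf hn hf botR botL tunR tunL".split(),q): print(n,v.astype(int).tolist(),end="; ")
    print()
P("side",.0025,.001,.171,95.1,230,110,5.8)
P("side",.0019,-.0005,.078,95.1,230,110,5.8)
print("top"); P("top",.0025,.001,.171,95.1,170,160,5.6); P("top",.0019,-.0005,.078,95.1,170,160,5.6)
im=cv2.imread("pics/s11.png"); cv2.imwrite("pics/s11b.png",cv2.resize(im[80:540,40:340],None,fx=1.9,fy=1.3))
E
```

```text
lidR-near [319, 274]; lidR-far [265, 83]; lidL-far [56, 102]; lidL-near [91, 296]; lugRn [272, 213]; lugRf [247, 118]; lugLn [114, 228]; lugLf [95, 131]; hn [194, 200]; hf [169, 93]; botR [315, 386]; botL [98, 409]; tunR [247, 393]; tunL [167, 402]; 
lidR-near [318, 417]; lidR-far [266, 224]; lidL-far [68, 243]; lidL-near [102, 440]; lugRn [274, 358]; lugRf [249, 261]; lugLn [124, 373]; lugLf [105, 275]; hn [200, 348]; hf [176, 239]; botR [315, 518]; botL [108, 541]; tunR [249, 525]; tunL [174, 534]; 
top
lidR-near [440, 142]; lidR-far [15, 174]; lidL-far [31, 468]; lidL-near [460, 436]; lugRn [334, 190]; lugRf [119, 206]; lugLn [347, 400]; lugLf [131, 416]; hn [348, 290]; hf [101, 309]; botR [457, 167]; botL [475, 438]; tunR [462, 253]; tunL [469, 351]; 
lidR-near [462, 170]; lidR-far [78, 199]; lidL-far [93, 464]; lidL-near [480, 435]; lugRn [366, 213]; lugRf [172, 228]; lugLn [379, 403]; lugLf [183, 417]; hn [380, 304]; hf [157, 321]; botR [475, 191]; botL [492, 437]; tunR [481, 269]; tunL [487, 358];
```

View pics/s11b.png

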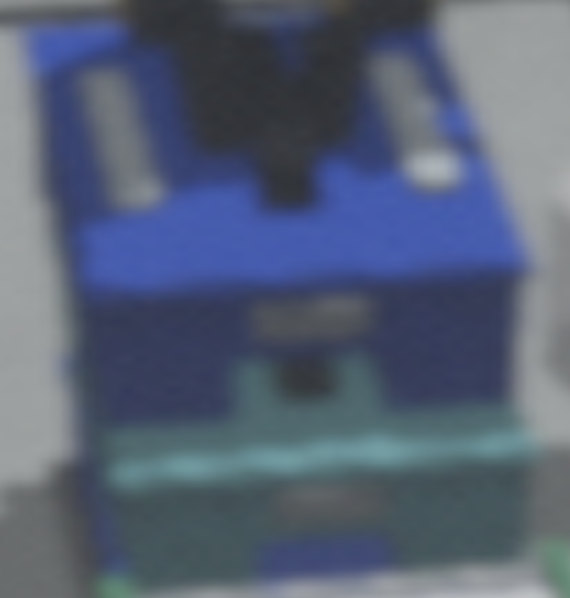

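```bash
python3 - <<'E'
from h import *
print(st(.0008,-.00145)); rows([(*st(.0008,-.00145),.258,5.1)],1)
E
```

```text
[0.57836665 0.13693529]
yaw now 5.1 t 14.775
[[1, 0.006, 0.005, 0.026, 0.0, 0.001, -0.0]]
```

play_rows(
  deltas=[
    [[1,0.008,0.005,0.01,0,0,0],[1,0.009,0.005,0.022,0,0,0],[1,0.009,0.005,0.022,0,0,0]],
  ],
)

```text
clock: 15.15
tool_pos: [0.5793, 0.1367, 0.2589]
eef_rot: [0.999, 0.044, -0.002, 0.001]
contact_force: [0.1, 0.6, -7.1]
opening: 0.176
```

```bash
python3 - <<'E'
from h import *
s=get_state(); print(s["tool_pos"],s["contact_force"],(s["tool_pos"][:2]-SO)@np.c_[E,N]*1e3)
rows([(*st(.0008,-.00145),.250,5.1)],1)
E
```

```text
[0.57931553 0.13674942 0.25891885] [ 0.08963559  0.64792256 -7.07830392] [ 0.52403457 -2.376703  ]
yaw now 5.1 t 15.15
[[1, -0.003, -0.001, 0.03, 0.001, 0.001, -0.0]]
```

Lower slowly.

play_rows(
  deltas=[
    [[1,-0.003,-0.001,0.01,0,0,0],[1,-0.003,-0.001,0.018,0,0,0],[1,-0.003,-0.001,0.024,0,0,0],[1,-0.003,-0.001,0.03,0,0,0]],
  ],
)

```text
clock: 15.65
tool_pos: [0.5784, 0.1369, 0.2498]
eef_rot: [0.999, 0.044, -0.002, 0.001]
contact_force: [0.4, -0.5, -7.3]
opening: 0.175
```

```bash
python3 - <<'E'
from h import *
s=get_state(); print(s["tool_pos"],s["contact_force"],s["moment"],(s["tool_pos"][:2]-SO)@np.c_[E,N]*1e3)
E
```

```text
[0.57836362 0.1369358  0.24979712] [ 0.3866417  -0.45018059 -7.27313767] [-0.10367656 -0.11391586  0.01256157] [ 0.8007977  -1.44703601]
```

play_rows(
  deltas=[
    [[1,0,0,0.006,0,0,0],[1,0,0,0.012,0,0,0],[1,0,0,0.017,0,0,0]],
  ],
)

```text
clock: 16.02
tool_pos: [0.5784, 0.1369, 0.2446]
eef_rot: [0.999, 0.044, -0.002, 0.001]
contact_force: [0.1, 0.6, -5.9]
opening: 0.176
```

```bash
python3 - <<'E'
from h import *
s=get_state(); print(s["tool_pos"],s["contact_force"],s["moment"],(s["tool_pos"][:2]-SO)@np.c_[E,N]*1e3)
E
```

```text
[0.57836325 0.13694734 0.24458803] [ 0.05780034  0.55186148 -5.91023164] [-0.05285686 -0.04410618  0.01931863] [ 0.81232112 -1.4477753 ]
```

Well past the lug tops, so the slots are engaged. Finish the seating.

play_rows(
  deltas=[
    [[1,0,0,0.004,0,0,0],[1,0,0,0.006,0,0,0],[1,0,0,0.006,0,0,0]],
  ],
)

```text
clock: 16.4
tool_pos: [0.5782, 0.1377, 0.2434]
eef_rot: [0.999, 0.045, -0.002, 0.0]
contact_force: [-3.1, 0.7, 0.5]
opening: 0.173
```

```bash
python3 - <<'E'
from h import *
s=get_state(); print(s["tool_pos"],s["contact_force"],s["moment"],(s["tool_pos"][:2]-SO)@np.c_[E,N]*1e3)
E
```

```text
[0.57820909 0.13773198 0.24344733] [-3.05676967  0.65959834  0.47379524] [ 0.13141493  0.40912702 -0.02454955] [ 1.60812378 -1.36952875]
```

play_rows(
  deltas=[
    [[0.41,0,0,0,0,0,0],[0.41,0,0,0,0,0,0],[0.41,0,0,-0.01,0,0,0],[0.41,0,0,-0.06,0,0,0],[0.41,0,0,-0.15,0,0,0]],
  ],
)

```text
clock: 17.02
tool_pos: [0.5781, 0.1376, 0.2891]
eef_rot: [0.999, 0.045, -0.002, 0.001]
contact_force: [0.3, 0.3, 0.4]
opening: 0.294
```

```bash
python3 - <<'E'
from h import *
s=get_state(); print(s["tool_pos"],s["contact_force"],s["opening"])
rows([(.50,-.05,.32,-2),(.5,-.15,.32,-7)],1)
im=vision.snapshot("side"); cv2.imwrite("pics/s12.png",cv2.resize(im[100:230,220:340,::-1],None,fx=5,fy=4.5,interpolation=cv2.INTER_CUBIC))
E
```

```text
[0.57814418 0.13755751 0.28911195] [0.31852818 0.30777092 0.37396802] 0.29438941798954354
yaw now 5.1 t 17.025
[[1, -0.316, 0.6, -0.101, 0.0, 0.001, 0.04], [1, -0.345, 0.932, -0.1, 0.0, 0.001, 0.067]]
```

View pics/s12.png

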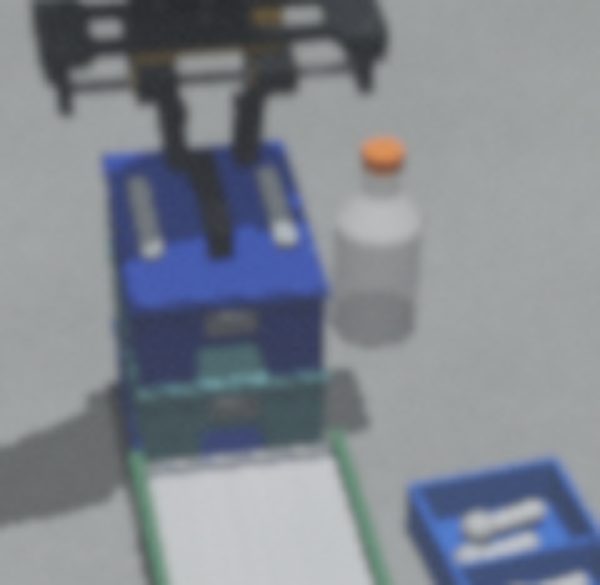

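```bash
python3 - <<'E'
from h import *
p=valve(90,1,.018); print(p)
rows([(*(p+[0,.12]),.28,-7.2),(*p,.28,-7.2)],1)
E
```

```text
[ 0.60296708 -0.25994508]
yaw now 5.1 t 17.075
[[1, -0.007, 0.932, 0.044, -0.0, -0.001, 0.068], [1, -0.042, 1.331, 0.043, -0.0, -0.001, 0.068]]
```

play_rows(
  deltas=[
    [[0.41,0,0.15,-0.05,0,0,0],[0.41,0,0.35,-0.05,0,0,0.02],[0.41,0,0.55,0,0,0,0.04],[1,0,0.75,0.02,0,0,0.06],[1,-0.007,0.94,0.04,0,0,0.068]],
  ],
)

```text
clock: 17.7
tool_pos: [0.6035, -0.1445, 0.2818]
eef_rot: [0.998, -0.063, 0.002, -0.001]
contact_force: [0.5, -0.0, -0.0]
opening: 0.094
```

```bash
python3 - <<'E'
from h import *
p=valve(90,1,.018); 
im=vision.snapshot("top"); cv2.imwrite("pics/top13.png",im[:,:,::-1])
cv2.imwrite("pics/t13.png",cv2.resize(im[150:290,160:460,::-1],None,fx=2.6,fy=2.6,interpolation=cv2.INTER_CUBIC))
rows([(*p,.2,-7.2),(*p,.091,-7.2)],1)
E
```

```text
yaw now -8.0 t 17.75
[[1, 0.049, 0.34, 0.27, 0.002, -0.001, -0.004], [1, 0.048, 0.337, 0.633, 0.002, -0.001, -0.004]]
```

View pics/t13.png

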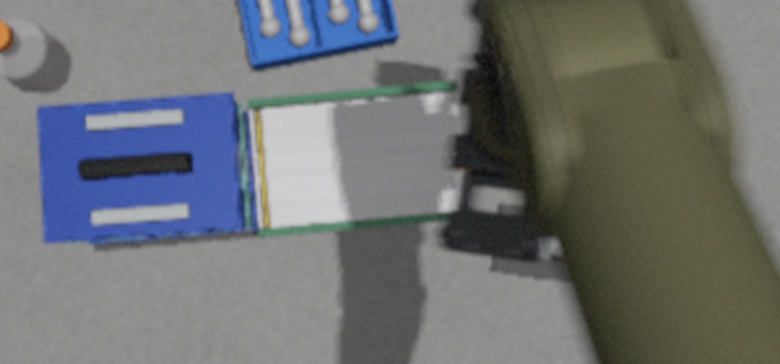

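play_rows(
  deltas=[
    [[1,0.03,0.18,0,0,0,0],[1,0.045,0.337,0.1,0,0,-0.004],[1,0.048,0.337,0.3,0,0,-0.004],[1,0.048,0.337,0.5,0,0,-0.004],[1,0.048,0.337,0.62,0,0,-0.004]],
  ],
)

```text
clock: 18.38
tool_pos: [0.6019, -0.2596, 0.0925]
eef_rot: [0.998, -0.063, -0.0, 0.003]
contact_force: [0.6, -0.2, -1.0]
opening: 0.01
```

```bash
python3 - <<'E'
from h import *
s=get_state(); print(s["tool_pos"],s["contact_force"],s["opening"])
im=vision.snapshot("side"); cv2.imwrite("pics/s14.png",cv2.resize(im[220:370,210:350,::-1],None,fx=4,fy=4,interpolation=cv2.INTER_CUBIC))
rows([(*valve(a,1,0),.091,TH0+a) for a in(86,78,69,60,51)],1)
E
```

```text
[ 0.60185719 -0.25956348  0.09253052] [ 0.58311087 -0.22215938 -1.00194298] 0.009833943449438184
yaw now -7.2 t 18.425
[[1, 0.015, 0.082, -0.008, 0.002, 0.002, 0.022], [1, 0.019, 0.123, -0.007, 0.002, 0.002, 0.066], [1, 0.015, 0.168, -0.007, 0.002, 0.002, 0.116], [1, 0.005, 0.212, -0.007, 0.002, 0.001, 0.166], [1, -0.012, 0.255, -0.006, 0.002, 0.001, 0.216]]
```

View pics/s14.png

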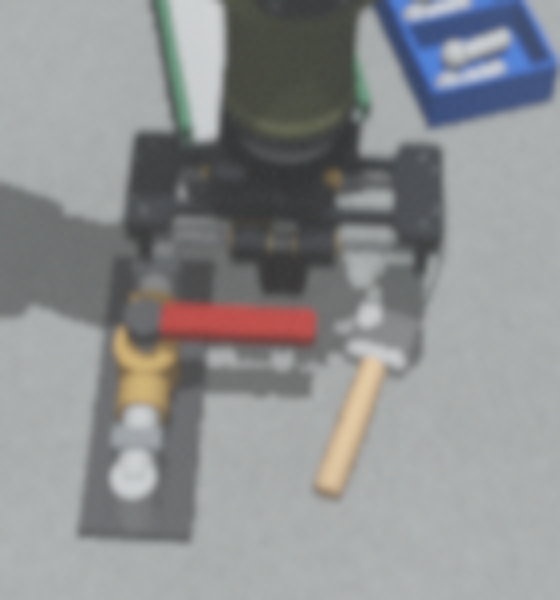

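Closed fingers (~(285,275)) are behind the handle on the deck side; push it back.

play_rows(
  deltas=[
    [[1,0.015,0.07,-0.006,0,0,0.022],[1,0.019,0.123,-0.006,0,0,0.066],[1,0.015,0.168,-0.006,0,0,0.116],[1,0.005,0.212,-0.006,0,0,0.166],[1,-0.012,0.255,-0.006,0,0,0.216]],
  ],
)

```text
clock: 19.05
tool_pos: [0.5892, -0.3353, 0.0938]
eef_rot: [0.919, -0.395, 0.001, 0.002]
contact_force: [1.6, 2.4, -2.6]
opening: 0.005
```

```bash
python3 - <<'E'
from h import *
s=get_state(); print(s["tool_pos"],s["contact_force"])
rows([(*valve(a,1,0),.091,TH0+a) for a in(43,34,25,16,8)],1)
E
```

```text
[ 0.58919525 -0.33528043  0.09378509] [ 1.59921531  2.42502221 -2.6166872 ]
yaw now -46.6 t 19.05
[[1, -0.002, 0.044, 0.009, 0.001, -0.001, 0.042], [1, -0.002, 0.089, 0.01, 0.001, -0.001, 0.092], [1, -0.009, 0.135, 0.01, 0.001, -0.001, 0.142], [1, -0.023, 0.178, 0.01, 0.001, -0.002, 0.192], [1, -0.04, 0.214, 0.01, 0.001, -0.002, 0.237]]
```

play_rows(
  deltas=[
    [[1,-0.002,0.044,0.008,0,0,0.042],[1,-0.002,0.089,0.008,0,0,0.092],[1,-0.009,0.135,0.008,0,0,0.142],[1,-0.023,0.178,0.008,0,0,0.192],[1,-0.04,0.214,0.008,0,0,0.237]],
  ],
)

```text
clock: 19.68
tool_pos: [0.5376, -0.3736, 0.0949]
eef_rot: [0.709, -0.705, 0.006, 0.0]
contact_force: [2.5, -0.5, -3.2]
opening: 0.006
```

```bash
python3 - <<'E'
from h import *
s=get_state(); print(s["tool_pos"],s["contact_force"])
rows([(*valve(a,1,0),.091,TH0+max(a,0)) for a in(4,1,-2,-3)],1)
E
```

```text
[ 0.53755752 -0.37362179  0.09494364] [ 2.4684135  -0.50091333 -3.16001201]
yaw now -89.7 t 19.675
[[1, -0.006, 0.031, 0.013, -0.003, -0.003, 0.02], [1, -0.004, 0.046, 0.013, -0.003, -0.003, 0.036], [1, -0.003, 0.061, 0.013, -0.003, -0.003, 0.042], [1, -0.003, 0.066, 0.013, -0.003, -0.003, 0.042]]
```

play_rows(
  deltas=[
    [[1,-0.006,0.031,0.01,0,0,0.02],[1,-0.004,0.046,0.01,0,0,0.036],[1,-0.003,0.061,0.01,0,0,0.042],[1,-0.003,0.068,0.01,0,0,0.042],[1,-0.003,0.068,0.01,0,0,0.042]],
  ],
)

```text
clock: 20.3
tool_pos: [0.5235, -0.3752, 0.0946]
eef_rot: [-0.661, 0.75, -0.013, 0.004]
contact_force: [9.3, -5.1, 1.0]
opening: 0.007
```

```bash
python3 - <<'E'
from h import *
s=get_state(); print(s["tool_pos"],s["contact_force"],valve(0,1,0))
E
```

```text
[ 0.523514   -0.37519813  0.09459884] [ 9.28339099 -5.11091686  0.95492767] [ 0.52219685 -0.37271108]
```

play_rows(
  deltas=[
    [[1,0,0.012,0,0,0,0],[1,0,0.016,0,0,0,0],[1,0,-0.08,0,0,0,0],[1,0,-0.15,-0.2,0,0,0],[1,0,-0.15,-0.5,0,0,0]],
  ],
)

```text
clock: 20.92
tool_pos: [0.5661, -0.378, 0.2181]
eef_rot: [-0.662, 0.75, -0.012, 0.004]
contact_force: [0.3, -0.4, 0.4]
opening: 0.01
```

```bash
python3 - <<'E'
from h import *
s=get_state(); print(s["tool_pos"],s["contact_force"])
rows([(.45,-.50,.27,-97)],1)
E
```

```text
[ 0.5660559  -0.37796675  0.21810615] [ 0.30103121 -0.38556799  0.42814019]
yaw now -97.1 t 20.925
[[1, 0.453, 0.329, -0.176, -0.007, -0.003, -0.001]]
```

play_rows(
  deltas=[
    [[1,0.1,0.05,-0.1,0,0,0],[1,0.3,0.1,-0.15,0,0,0],[1,0.45,0.2,-0.15,0,0,0],[1,0.5,0.2,-0.15,0,0,0]],
  ],
)

```text
clock: 21.42
tool_pos: [0.4812, -0.5233, 0.2638]
eef_rot: [-0.659, 0.752, -0.011, 0.002]
contact_force: [-0.7, -0.8, -0.4]
opening: 0.006
```

```bash
python3 - <<'E'
from h import *
for n in("side","top"):
    im=vision.snapshot(n); cv2.imwrite(f"pics/{n}15.png",im[:,:,::-1])
    c=im[120:400,200:400] if n=="side" else im[130:290,150:460]
    cv2.imwrite(f"pics/z{n}15.png",cv2.resize(c[:,:,::-1],None,fx=2.1 if n=="side" else 2.5,fy=2.1 if n=="side" else 2.5,interpolation=cv2.INTER_CUBIC))
E
```

```text
(no output)
```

View pics/zside15.png

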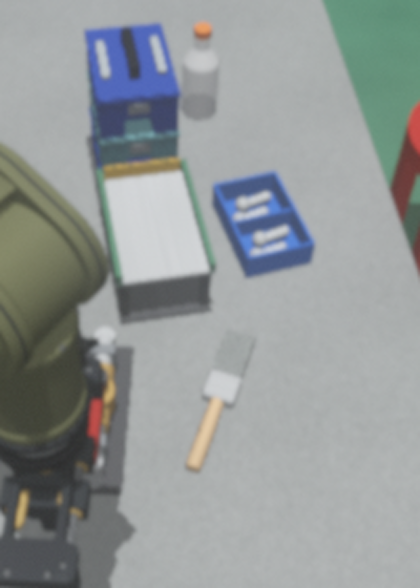

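View pics/ztop15.png

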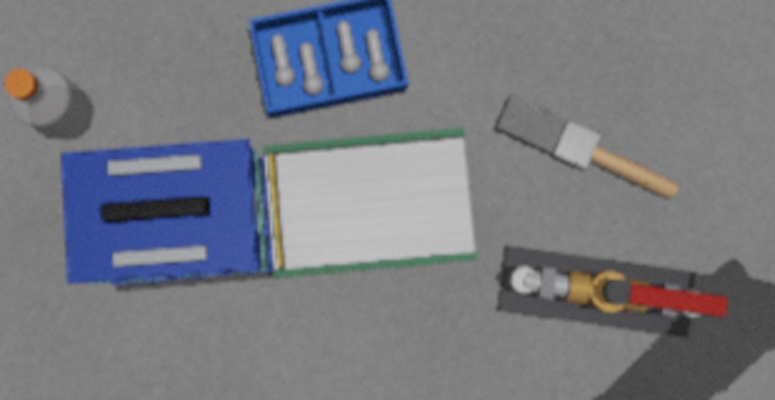

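```bash
python3 - <<'E'
from h import *
def un(pts,ox,oy,s): return [((x+.5)/s-.5+ox,(y+.5)/s-.5+oy) for x,y in pts]
B=un([(250,141),(61,154),(68,283),(258,272),(201,161),(107,168),(206,253),(112,260),(209,206),(101,212)],150,130,2.5)
x,res=fit("top",lidpts(.150),B,[.6,.1,np.pi/2]); print(x,np.degrees(x[2]),((x[:2]-SO)@np.c_[E,N])*1e3,abs(res).max())
h=world("top",un([(727,305)],150,130,2.5),.096); print("handle deg",np.degrees(np.arctan2(*(h[0,:2]-AX)[::-1])))
r.finish_job(); s=get_state(); print(s["clock"])
E
```

```text
[0.5766931  0.13931006 1.65161024] 94.63029637648813 [ 3.32424019 -0.01176503] 1.013215358701359
handle deg -96.42637346364255
the job is handed in; nothing more can be done
the job is handed in; nothing more can be done
```

The stack is built, the valve is open again and the job is handed in. It took about 21.5 s of the allowed 72 s, and no verdict was reported.

**What I did:**
- I pushed the valve shut with closed fingers until it reached its stop at about 12 N.
- I slid the grey-green bin along the deck onto the fixed bin with about 5 to 6 N, without lifting it.
- I gripped the loose blue bin by its handle and lowered it onto the grey-green one. Its weight came off at the expected seated height, with the tool at z = 243 mm. I then let go and backed off.
- I pushed the valve back to its open stop with at least 9 N and moved the arm clear.

**Last checks:**
- **Valve and gate:** the last pictures show the yellow gate up. The handle measured about 0.8° from its nominal open line.
- **Bystanders:** the bottle, tray and brush look unmoved in the pictures.
- **Blue bin:** the pictures show no gap under it. The top camera puts it at about +3.3 mm in x and 0 mm in y, turned about 0.9° from the station. The grey-green bin had measured about +1.9 mm and -0.5 mm, so they are about 1.5 mm apart.

**Where the checks disagreed or were weak:**
- The top camera alone could not tell whether the grey-green bin had dropped; its fit was slightly better for the undropped height. The side camera and the blue bin's seated height both show that it did drop.
- While positioning the blue bin, the cameras and the arm's own reading differed by 1 to 2 mm, within the stated calibration. I moved it about 1.7 mm in x and 2.5 mm in y to correct for that before lowering.

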